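# Find the loaded parts tin in the sloped rack and log it on the scale

### The arm

A 6-joint arm with a two-finger parallel gripper is mounted at the origin on the work surface. World frame = base frame: x ahead of the robot, y to its left, z up, the work surface at z = 0. Lengths are in m, angles in degrees, forces in N, time in s.
With the tool pointing down it reaches from about 0.25 to 0.725 m from the base axis. Payload 9.7 kg.
Tool frame: the origin (TCP) lies at the very end of the fingers, on their centre line; the grasp point (between the pads) lies 19 mm behind it (bot.grip_point_offset is the z of the grasp point in the tool frame, in m); z points along the fingers, x is the direction in which the jaws open and shut, and the axes are right-handed (so a half turn about z gives the same grasp; the last joint's range is limited). The gripper opens to 85 mm and grips with 20 to 120 N. Pads are 22 mm wide; open, the fingers measure 114 mm over their backs; the gripper's body (76 mm by 85 mm) begins 54 mm behind the grasp point. The pads swing forward as they close: fully open they stand 13 mm farther back than shut.
Start: joints at [67.208, 4.979, 10.078, 95.1, 0, 90], TCP at [0.213, 0.507, 0.211] pointing down, gripper open.
Joint ranges: [-179.16, 179.16], [-48.56, 103.87], [-65.8, 70.77], [-126.05, 130.52], [-82.76, 87.17], [-180, 180]. Speed limits (degrees/s): [127.2, 127.2, 147.25, 180, 180, 180].

### API

Orientations are given as [roll, pitch, yaw] about the fixed x, y, z axes, in that order (R = Rz(yaw) Ry(pitch) Rx(roll)).
In Python, from workcell import get_obs, viewer, job_done, bot gives the robot as it stands.
- The arm moves only by the shell command python3 -m handwheel 'ROWS' [FORCE]. ROWS is JSON, a list of rows, each a list of 5 numbers: the closure, from 0 (fully open) to 1 (shut), then the shift along the world's x, y, z in m, then the turn about the world's z in degrees. A call has 1 to 5 rows; each row is the pose to reach, as a shift and turn from the pose measured when the call began; what a row does not reach only later rows make up. A row lasts 1/10 s, in which the tool goes at most 50 mm and 8.59 degrees, less where a joint would pass 70% of its speed; a pose out of reach is approached as far as the arm can. A call with a gripper value outside its range is refused whole. The fingers move at their own pace and stop on an object; FORCE is the grip in N (left out, the last holds). Time passes only in rows, so rows that repeat a pose let the fingers close. It gives the time, the measured TCP pose, the force and the opening at its end, in the units of the state.
- get_obs(): the state, without advancing time (a new reading comes with each control period).
- viewer.camera(name): name is "scene" or "top"; returns a dict with "color" (400x640x3 uint8, blue, green, red), "K" (3x3 intrinsics, pixels), "origin" and "orientation" of the camera in the world. Camera axes: x right, y down, z forward; pixel columns grow to the right and rows downward; lengths in m; the calibration is good to about 2 mm. A picture is of the moment at which its call begins. There is no depth.
- job_done(): hands the job in, once; it reports no verdict.
The state is a dict: "time": time; "q": joint angles; "qd": joint speeds; "joint_efforts": joint torques, N m; "ee_pos": TCP position; "tcp_rot": TCP orientation; "wrist_force": force on the tool from outside, world axes, zero at the start; "torque": the same for the moment, N m; "opening": finger opening in m.
Only numpy, scipy, OpenCV 4.12 (cv2) and the standard library are available. Lean on these libraries where they do the work, as an engineer would, in place of code of your own. Each camera call takes 0.05 s, during which the arm holds its last target.

### The job

One of the three look-alike tins in the sloped rack is loaded and the other two are empty: going from the robot's left to its right, lift each tin in turn a couple of centimetres straight out of its pocket by its black grip, hold it a moment to feel its weight, and set it back before lifting the next (the right-hand one may be carried straight on if it is the loaded one). Then set only the loaded tin gently and upright on the middle of the scale's pan, let go, and push the scale's green button fully down to log it, finishing with the loaded tin on the pan and the two empty ones seated in their own pockets. Do not leave an empty tin on the scale, do not press the button before the loaded tin stands there, and leave the spool, screwdriver and jar alone.

Things in the scene. Friction and masses are not known exactly. Their poses are not given: they have to be found in the camera images.
- rack: Fixed blue and dark steel rack, 3 square pockets in a row along its y. Their axes lean 30 degrees, open tops towards the robot (axis = -0.5 x + 0.866 z of the rack). Pocket 85 x 85 mm, pitch 92, walls 14-16 tall; a tin has 2.5 mm play each side, resting on the wall nearer the robot. 100 mm deep, 283 wide, 82 tall. Origin: on the table under the middle pocket's floor; x away from robot, y to its left.
- pocket_left (a point): Centre of the floor of the left pocket (robot's left), 45 mm above the table; axes parallel to the rack's frame. A seated tin's underside centre lies within about 5 mm of it.
- pocket_middle (a point): Centre of the floor of the middle pocket (robot's middle one), 45 mm above the table; axes parallel to the rack's frame. A seated tin's underside centre lies within about 5 mm of it.
- pocket_right (a point): Centre of the floor of the right pocket (robot's right), 45 mm above the table; axes parallel to the rack's frame. A seated tin's underside centre lies within about 5 mm of it.
- tin_left: Closed aluminium tin, grey lid, 80 x 80 x 75 mm; on the lid a centred upright black grip fin, 16 mm thick (x), 60 long (y), 36 tall, its top 111 above the underside. Origin: centre of the underside; z out of the lid, x away from robot. In the left (robot's left, +y) pocket, leaning 30 degrees with it. Looks like the others: two are empty (0.2 kg), any one is loaded (0.45 to 0.6 kg). Keep within 55 degrees of upright.
- tin_middle: Closed aluminium tin, grey lid, 80 x 80 x 75 mm; on the lid a centred upright black grip fin, 16 mm thick (x), 60 long (y), 36 tall, its top 111 above the underside. Origin: centre of the underside; z out of the lid, x away from robot. In the middle pocket, leaning 30 degrees with it. Looks like the others: two are empty (0.2 kg), any one is loaded (0.45 to 0.6 kg). Keep within 55 degrees of upright.
- tin_right: Closed aluminium tin, grey lid, 80 x 80 x 75 mm; on the lid a centred upright black grip fin, 16 mm thick (x), 60 long (y), 36 tall, its top 111 above the underside. Origin: centre of the underside; z out of the lid, x away from robot. In the right (robot's right, -y) pocket, leaning 30 degrees with it. Looks like the others: two are empty (0.2 kg), any one is loaded (0.45 to 0.6 kg). Keep within 55 degrees of upright.
- pan_top (a point): Centre of the upper face of the scale's flat steel pan, 135 (x) x 150 mm (y), rimless, 62 mm above the table when empty; x away from the robot, z up. The fixed scale is a white box 250 mm long, 170 wide, its top 36 above the table; its console with display and button lies on the robot's side of the pan.
- pan (a joint): How far the pan has sunk on its spring, m: 0 when empty, up to 0.018 at the stop. Stiffness 600 N/m, damped: an empty tin sinks it 3 to 4 mm, the loaded one 7 to 10 mm. Never push it down 15 mm or more.
- log_button_top (a point): Centre of the top of the round green push button (28 mm across) on the scale's console, 135 mm nearer the robot than the pan centre and 45 mm to the right of it. It is 58 mm above the table, 10 mm proud of its grey 44 mm wide housing, and is pressed straight down.
- log_button (a joint): Travel of the green button, m: 0 up, 0.006 fully down (5 N); it springs back up when released.
- spool: Bystander: black plastic spool, upright, 100 mm across, 70 mm tall. Origin: centre of its underside.
- screwdriver: Bystander: screwdriver with a red handle, 180 mm long, lying on the bench between the robot and the work.
- dish: Bystander: round clear jar with a white cap, 80 mm across, 50 mm tall, beyond the rack. Origin: centre of its underside.
Mind the look-alikes: they are no part of the job. What is shaped like the tin_right but red is not meant.

How it is judged (in metres and radians):
On the way, in this order (a step that is already met when the one before it is completed fails the run):
1. the left tin is lifted at least 10 mm, the other two still seated (z of tin_left in the frame of pocket_left above 0.01 m and distance between tin_middle and pocket_middle below 0.01 m and distance between tin_right and pocket_right below 0.01 m), for 0.2 s.
2. the left tin is back in its pocket and the middle tin is lifted at least 10 mm (z of tin_middle in the frame of pocket_middle above 0.01 m and distance between tin_left and pocket_left below 0.01 m and distance between tin_right and pocket_right below 0.01 m), for 0.2 s.
3. the left and middle tins are seated and the right tin is lifted at least 10 mm (z of tin_right in the frame of pocket_right above 0.01 m and distance between tin_left and pocket_left below 0.01 m and distance between tin_middle and pocket_middle below 0.01 m), for 0.2 s.
4. the loaded tin stands upright and released on the pan, which its weight has pressed down more than 5.5 mm; the other two are seated (((horizontal distance between tin_left and pan_top below 0.035 m and z of tin_left in the frame of pan_top between -0.006 and 0.006 m and angle between tin_left's own z axis and vertical below 0.09 rad and contact force between the fingers and tin_left below 0.05 N and linear speed of tin_left below 0.02 m/s and distance between tin_middle and pocket_middle below 0.01 m and distance between tin_right and pocket_right below 0.01 m) or (horizontal distance between tin_middle and pan_top below 0.035 m and z of tin_middle in the frame of pan_top between -0.006 and 0.006 m and angle between tin_middle's own z axis and vertical below 0.09 rad and contact force between the fingers and tin_middle below 0.05 N and linear speed of tin_middle below 0.02 m/s and distance between tin_left and pocket_left below 0.01 m and distance between tin_right and pocket_right below 0.01 m) or (horizontal distance between tin_right and pan_top below 0.035 m and z of tin_right in the frame of pan_top between -0.006 and 0.006 m and angle between tin_right's own z axis and vertical below 0.09 rad and contact force between the fingers and tin_right below 0.05 N and linear speed of tin_right below 0.02 m/s and distance between tin_left and pocket_left below 0.01 m and distance between tin_middle and pocket_middle below 0.01 m)) and value of joint pan above 0.0055 m), for 0.2 s.
5. the green button is pressed down at least 4 mm with the loaded tin standing on the pan (all of step 4 and value of joint log_button above 0.004 m), for 0.05 s.
At the end, for the whole second after the job is handed in: The loaded tin stands at rest, released and upright (within 5 degrees) on the pan, its centre within 35 mm of the pan's centre, the pan sunk more than 5.5 mm under it; the two empty tins are seated in their own pockets (within 10 mm of the pocket floor centre); the button is up again (all of step 4 and value of joint log_button below 0.002 m); the robot touches nothing.
It fails at once if an empty tin is left standing on the scale (((horizontal distance between tin_left and pan_top below 0.035 m and z of tin_left in the frame of pan_top between -0.006 and 0.006 m and distance between the grasp point and tin_left above 0.15 m) or (horizontal distance between tin_middle and pan_top below 0.035 m and z of tin_middle in the frame of pan_top between -0.006 and 0.006 m and distance between the grasp point and tin_middle above 0.15 m) or (horizontal distance between tin_right and pan_top below 0.035 m and z of tin_right in the frame of pan_top between -0.006 and 0.006 m and distance between the grasp point and tin_right above 0.15 m)) and value of joint pan below 0.0055 m).
It fails at once if the button is pressed without the loaded tin on the pan (value of joint log_button above 0.003 m and value of joint pan below 0.0055 m).
It fails at once if the pan is slammed or pushed down 15 mm or more (value of joint pan above 0.015 m).
It fails at once if a tin is tipped more than 57 degrees (angle between any of tin_left, tin_middle, tin_right's own z axis and vertical above 1 rad).
It fails at once if the spool, screwdriver or jar is pushed more than 30 mm, or the spool or jar is tipped over (distance of any of spool, screwdriver, dish from where it was at the start of the episode above 0.03 m or angle between any of spool, dish's own z axis and vertical above 0.5 rad).
It also fails if it takes over 72 s, if anything falls off the work surface, if the arm or the gripper's body presses on something with over 40 N, if the wrist force passes 120 N, or if a joint passes its speed limit or range.

## Working session

There is one attempt and no reset: what is moved stays moved. The work goes in short steps, Python scripts to look and compute and a shell command to move; the robot and the scene stay as the last step left them, time stands still between calls to the robot, and variables do not carry over. Pictures are saved under pics/ and viewed, and the job is handed in when it is done.

```bash
ls; mkdir -p pics; python3 - <<'E'
from workcell import get_obs, viewer, bot
import cv2
print(get_obs()); print(bot.grip_point_offset)
for n in("scene","top"):
    c=viewer.camera(n); cv2.imwrite(f"pics/{n}0.png",c["color"]); print(n,c["K"],c["origin"],c["orientation"])
E
```

```text
pics
{'time': 0.0, 'q': array([ 6.72074020e+01,  5.01203595e+00,  1.00330911e+01,  9.51011890e+01,
       -8.37266896e-04,  9.00006436e+01]), 'qd': array([-0.07853476,  0.0334267 , -0.01306439, -0.02675142,  0.00816658,
       -0.08012454]), 'joint_efforts': array([ 1.33673915e-03, -5.20391679e+01,  4.64798605e+01,  1.63056829e-02,
       -6.32442698e-05,  1.83650087e-06]), 'ee_pos': array([0.2129646 , 0.50679451, 0.20986192]), 'tcp_rot': array([1.79999162e+02, 8.01338209e-02, 6.72067584e+01]), 'wrist_force': array([ 0.41354215, -0.892212  ,  0.04097399]), 'torque': array([-0.01188464,  0.05310203, -0.03325881]), 'opening': 0.08557496530954406}
-0.0187
scene [[439.27556324   0.         325.62980629]
 [  0.         439.27556324 194.76003758]
 [  0.           0.           1.        ]] [1.15202564 0.35162867 0.72364516] [-131.09992572   -1.01797495  126.17214851]
top [[481.31669568   0.         319.57869391]
 [  0.         481.31669568 197.43141585]
 [  0.           0.           1.        ]] [ 0.26154242 -0.07321848  1.44538443] [-169.09332539    0.47376223  -89.95620045]
```

View pics/scene0.png

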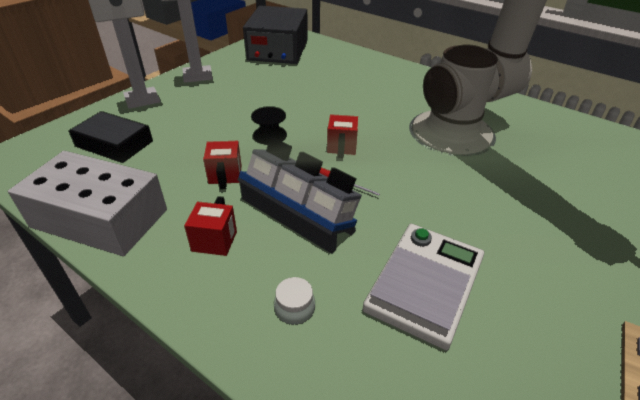

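View pics/top0.png

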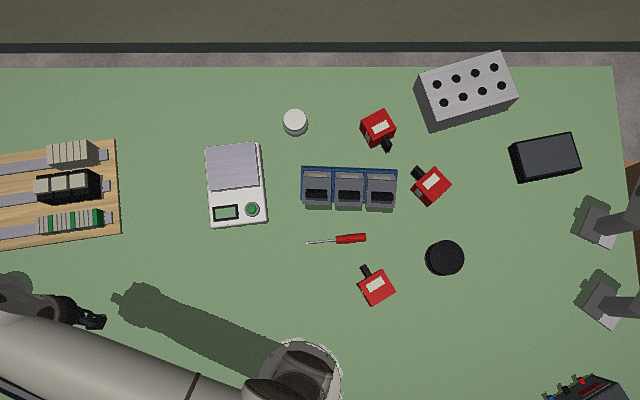

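```bash
python3 - <<'E'
import cv2
a=cv2.imread("pics/scene0.png"); b=cv2.imread("pics/top0.png")
cv2.imwrite("pics/c1.png",cv2.resize(a[135:250,225:375],None,fx=5,fy=5,interpolation=cv2.INTER_CUBIC))
cv2.imwrite("pics/c2.png",cv2.resize(b[155:220,290:410],None,fx=6.5,fy=6.5,interpolation=cv2.INTER_CUBIC))
cv2.imwrite("pics/c3.png",cv2.resize(a[220:345,360:490],None,fx=4.5,fy=4.5,interpolation=cv2.INTER_CUBIC))
cv2.imwrite("pics/c4.png",cv2.resize(b[135:235,195:275],None,fx=6,fy=6,interpolation=cv2.INTER_CUBIC))
E
```

```text
(no output)
```

View pics/c1.png

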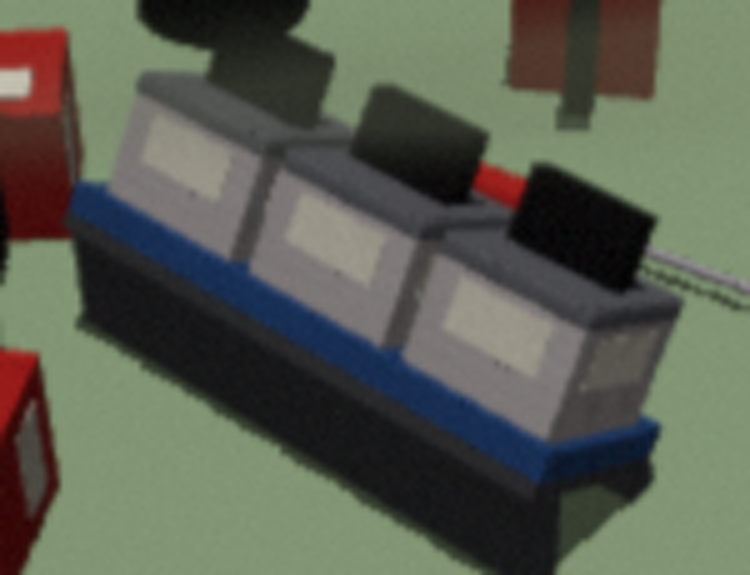

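View pics/c2.png

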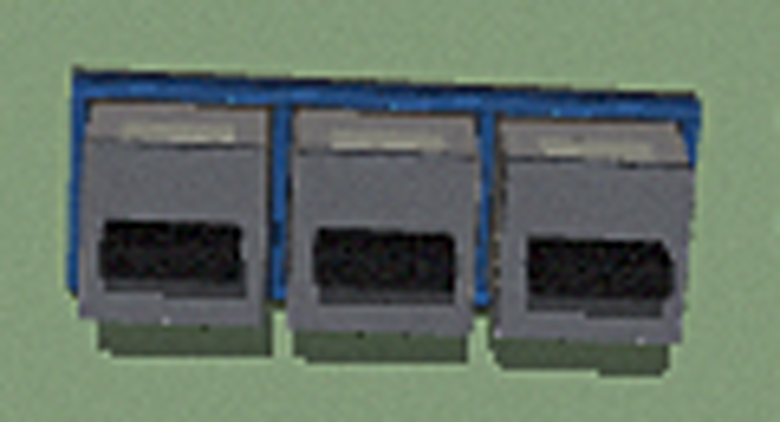

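View pics/c3.png

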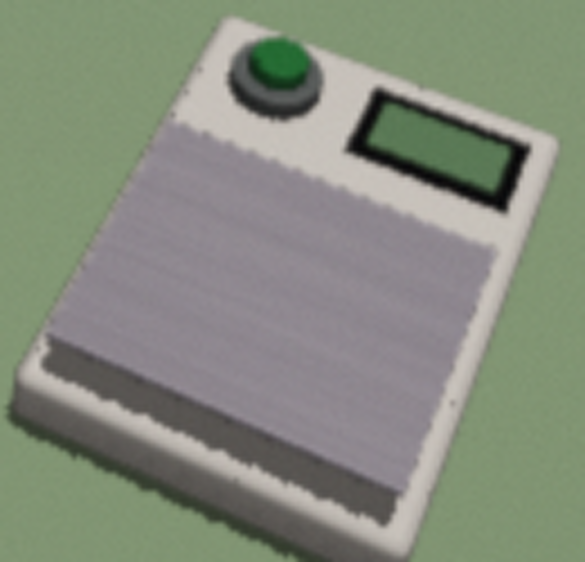

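View pics/c4.png

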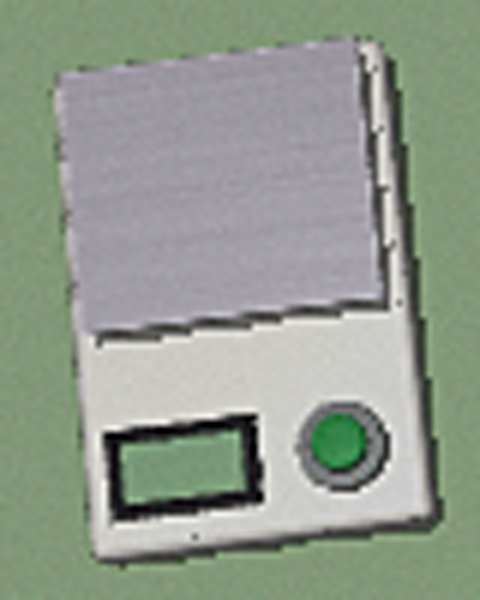

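```bash
cat > h.py <<'E'
import numpy as np, json
from scipy.spatial.transform import Rotation as R
from scipy.optimize import least_squares
C={"scene":([[439.27556324,0,325.62980629],[0,439.27556324,194.76003758],[0,0,1]],[1.15202564,0.35162867,0.72364516],[-131.09992572,-1.01797495,126.17214851]),
"top":([[481.31669568,0,319.57869391],[0,481.31669568,197.43141585],[0,0,1]],[0.26154242,-0.07321848,1.44538443],[-169.09332539,0.47376223,-89.95620045])}
def proj(n,P):
    K,o,e=C[n]; P=np.atleast_2d(P)
    c=(P-np.array(o))@R.from_euler('xyz',e,degrees=True).as_matrix()
    p=c@np.array(K).T; return p[:,:2]/p[:,2:]
def crop(p,f,ox,oy): return np.array([(p[0]+.5)/f-.5+ox,(p[1]+.5)/f-.5+oy])
def tri(ps,pt):
    f=lambda X: np.r_[proj("scene",X)[0]-ps,proj("top",X)[0]-pt]
    r=least_squares(f,[.5,0,.1]); return r.x,np.abs(r.fun).max()
c1=lambda p:crop(p,5,225,135)
c2=lambda p:crop(p,6.5,290,155)
c3=lambda p:crop(p,4.5,360,220)
c4=lambda p:crop(p,6,195,135)
E
python3 - <<'E'
from h import *
np.set_printoptions(precision=4,suppress=True)
S={"L-":(540,163),"L+":(656,217),"M-":(375,86),"M+":(488,133),"R+":(334,58)}
T={"L-":(242,280),"L+":(104,281),"M-":(455,291),"M+":(315,288),"R+":(528,297),"R-":(670,297)}
for k in S: print(k,*tri(c1(S[k]),c2(T[k])))
# blue top back corner left/right
print("blue",tri(c1((545,450)),c2((75,70))),tri(c1((78,188)),c2((698,95))))
print("pan",[tri(c3(a),c4(b)) for a,b in [((48,335),(355,38)),((402,490),(58,75)),((497,248),(88,333)),((172,124),(385,305))]])
print("btn",tri(c3((282,58)),c4((340,441))))
# model fit
yc={"L":.092,"M":0,"R":-.092}
def tinpt(v,k,s,y,h,near=-.0):
    x0,y0,yaw=v[:3]
    a=np.array([-.5,0,.866]);b=np.array([.866,0,.5])
    p=np.array([0,yc[k]+y,.045])+b*(s+v[3])+a*h
    return R.from_euler('z',yaw).apply(p)+[x0,y0,0]
def f(v):
    r=[]
    for k in S: r+=list(proj("scene",tinpt(v,k[0],-.008,.03*(1 if k[1]=='+' else -1),.111))[0]-c1(S[k]))
    for k in T: r+=list(proj("top",tinpt(v,k[0],-.008,.03*(1 if k[1]=='+' else -1),.111))[0]-c2(T[k]))
    for k,y,p in [("L",.04,(88,146)),("L",-.04,(270,151)),("R",.04,(498,158)),("R",-.04,(690,165))]:
        r+=list(proj("top",tinpt(v,k,.04,y,.075))[0]-c2(p))
    r.append((v[3]+.0025)*1000/3)
    return np.array(r)
s=least_squares(f,[.45,-.1,0,-.0025],x_scale=[.1,.1,.1,.01]); v=s.x
print(v,np.degrees(v[2])); print(s.fun)
for k in "LMR": print(k,tinpt(v,k,0,0,.0),tinpt(v,k,0,0,.1),tinpt(v,k,0,0,.111))
E
```

```text
L- [ 0.5141 -0.0825  0.132 ] 0.08235017167709202
L+ [ 0.5134 -0.0224  0.1306] 0.28244420540784176
M- [ 0.5111 -0.1758  0.1308] 0.9125611969765828
M+ [ 0.5106 -0.1137  0.1322] 0.08700866390813644
R+ [ 0.5071 -0.2052  0.1321] 0.3303068187511826
blue (array([ 0.6183, -0.0056,  0.0829]), np.float64(0.7301163469117)) (array([ 0.6065, -0.2851,  0.0793]), np.float64(0.8297529313733776))
pan [(array([0.702 , 0.1383, 0.0561]), np.float64(0.5023975811706123)), (array([0.6828, 0.2855, 0.0581]), np.float64(0.2352455577188266)), (array([0.55  , 0.268 , 0.0579]), np.float64(1.3649894912622642)), (array([0.5658, 0.1206, 0.0518]), np.float64(0.5564610110545232))]
btn (array([0.4975, 0.1415, 0.0518]), np.float64(0.7306347023185822))
[ 0.5796 -0.1458 -0.0334 -0.0073] -1.9126230520309744
[ 0.7513 -0.5964 -0.2126 -0.5768  1.9903 -0.6505 -0.2029 -0.121  -0.2488
 -0.1299 -0.2603  0.2619 -0.6278 -0.5828  0.1428 -0.3693  0.0396 -0.6
  0.4659 -0.9228  0.305  -0.2291 -0.7738 -0.2083 -0.3643 -0.0863  1.5643
 -0.0024  0.5481 -0.1845 -1.6086]
L [ 0.5763 -0.0536  0.0413] [ 0.5264 -0.0519  0.1279] [ 0.5209 -0.0518  0.1375]
M [ 0.5733 -0.1456  0.0413] [ 0.5233 -0.1439  0.1279] [ 0.5178 -0.1437  0.1375]
R [ 0.5702 -0.2375  0.0413] [ 0.5202 -0.2358  0.1279] [ 0.5147 -0.2357  0.1375]
```

```bash
python3 -m handwheel '[[0,0.015,-0.04,0.01,5],[0,0.03,-0.08,0.02,10],[0,0.045,-0.12,0.03,15],[0,0.06,-0.16,0.04,20.8],[0,0.08,-0.2,0.04,20.8]]' 80; python3 -c "
from workcell import get_obs as g;o=g();print(o['q'])"
```

```text
time: 0.6
ee_pos: [0.2931, 0.3055, 0.2511]
tcp_rot: [179.9, -0.0, 88.3]
wrist_force: [2.3, 0.5, -0.8]
opening: 0.0854
[ 4.62188095e+01 -1.10899316e+01 -7.29473171e-01  1.00316642e+02
 -4.45173962e-02  4.79599842e+01]
```

```bash
python3 -m handwheel '[[0,0.025,-0.04,0,0],[0,0.05,-0.08,0,0],[0,0.075,-0.12,0,0],[0,0.1,-0.16,0,0],[0,0.125,-0.2,0,0]]'; python3 -m handwheel '[[0,0.025,-0.04,0,0],[0,0.05,-0.08,0,0],[0,0.075,-0.12,0,0],[0,0.1,-0.156,0,0],[0,0.1,-0.156,-0.03,0]]'; python3 -m handwheel '[[0,0,0,0,0],[0,0,0,0,0]]'; python3 - <<'E'
from workcell import get_obs, viewer, bot
import cv2
for n in("scene","top"):
    c=viewer.camera(n)["color"]; cv2.imwrite(f"pics/{n}1.png",c)
    c=c[90:230,215:395] if n=="scene" else c[125:245,270:430]
    cv2.imwrite(f"pics/{n}1c.png",cv2.resize(c,None,fx=4.4,fy=4.4,interpolation=cv2.INTER_CUBIC))
print(get_obs())
E
```

```text
time: 1.1
ee_pos: [0.4186, 0.1036, 0.251]
tcp_rot: [179.9, -0.0, 88.3]
wrist_force: [0.6, 1.2, -0.2]
opening: 0.0857
time: 1.6
ee_pos: [0.522, -0.0564, 0.2223]
tcp_rot: [179.7, 0.1, 88.0]
wrist_force: [-0.8, 0.6, -1.1]
opening: 0.0854
time: 1.8
ee_pos: [0.5217, -0.0565, 0.2224]
tcp_rot: [179.8, 0.1, 88.0]
wrist_force: [-0.6, 0.9, 0.6]
opening: 0.0853
{'time': 1.9, 'q': array([-6.09053645e+00,  1.40837810e+00,  7.83029321e+00,  9.60127827e+01,
       -2.88334185e-02, -4.15910210e+00]), 'qd': array([ 0.25884608, -0.46914214,  0.15300632, -0.23404556,  0.00861031,
        0.00417956]), 'joint_efforts': array([-5.72623294e-01, -4.64566541e+01,  4.54108322e+01, -1.42282429e-01,
       -2.48702575e-02, -3.22621789e-03]), 'ee_pos': array([ 0.5220656 , -0.05586022,  0.22388536]), 'tcp_rot': array([1.79594036e+02, 5.84293678e-02, 8.80682557e+01]), 'wrist_force': array([-0.44944512,  0.48251429,  0.6516795 ]), 'torque': array([ 0.01999444,  0.00928571, -0.02036378]), 'opening': 0.08549084578064121}
```

View pics/scene1c.png

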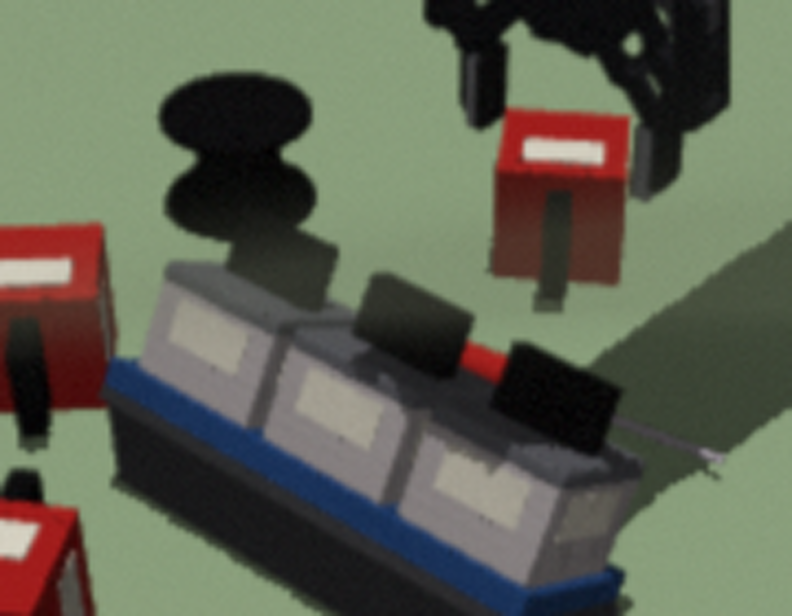

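View pics/top1c.png

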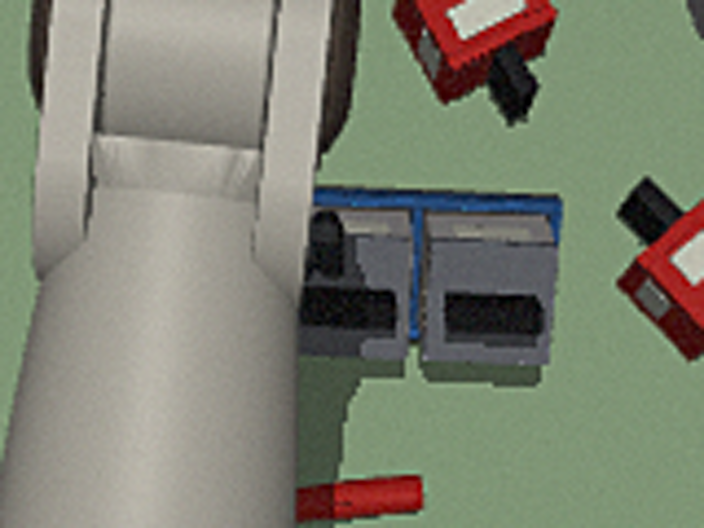

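```bash
python3 - <<'E'
from h import *
u=np.array([.0349,1,0])
for z in (.224,.237):
  for s in (-1,1):
    P=np.array([.522,-.056,z])+s*.0428*u
    for d in (-.011,.011):
      print(z,s,d,(proj("scene",P+[d,0,0])[0]-[215,90])*4.4)
E
```

```text
0.224 -1 -0.011 [500.92823284 168.72365371]
0.224 -1 0.011 [473.45042072 188.88808298]
0.224 1 -0.011 [649.31899216 234.09739542]
0.224 1 0.011 [622.91822644 256.19149718]
0.237 -1 -0.011 [501.55087245 145.20769559]
0.237 -1 0.011 [473.82090547 165.20950559]
0.237 1 -0.011 [651.42338643 210.16756393]
0.237 1 0.011 [624.79305844 232.10431983]
```

```bash
python3 - <<'E'
import cv2
c=cv2.imread("pics/scene1.png")[80:145,300:390]
cv2.imwrite("pics/z1.png",cv2.resize(c,None,fx=8,fy=8,interpolation=cv2.INTER_CUBIC))
E
```

```text
(no output)
```

View pics/z1.png

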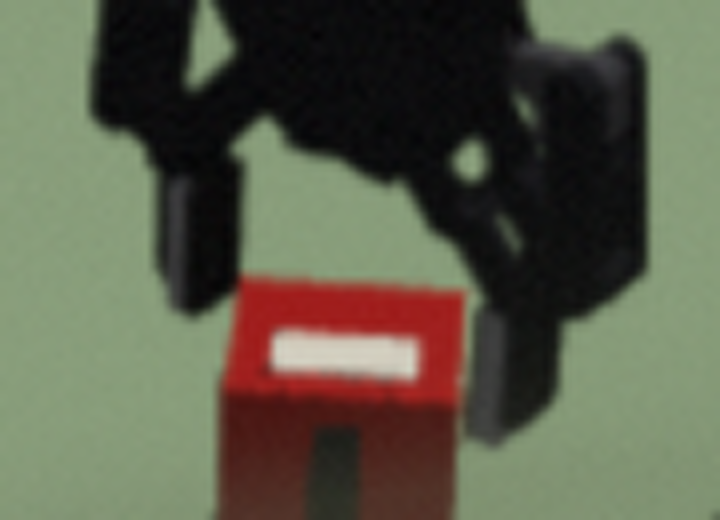

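```bash
python3 -m handwheel '[[1,0,0,0,0],[1,0,0,0,0],[1,0,0,0,0],[1,0,0,0,0],[1,0,0,0,0]]'; python3 - <<'E'
from workcell import get_obs, viewer, bot
import cv2
c=viewer.camera("scene")["color"]; cv2.imwrite("pics/s2.png",c)
cv2.imwrite("pics/z2.png",cv2.resize(c[80:150,300:390],None,fx=8,fy=8,interpolation=cv2.INTER_CUBIC))
print(get_obs()["opening"],get_obs()["ee_pos"])
from h import *
for d in(-.011,.011): print((proj("scene",np.array(get_obs()["ee_pos"])+[d,0,0])[0]-[300,80])*8)
E
```

```text
time: 2.4
ee_pos: [0.522, -0.0558, 0.224]
tcp_rot: [179.6, 0.1, 88.1]
wrist_force: [-0.5, -0.2, -1.0]
opening: 0.0121
0.004896534695502701 [ 0.52205092 -0.0557989   0.22390898]
[363.26986061 445.56389521]
[314.22770163 483.93489168]
```

View pics/z2.png

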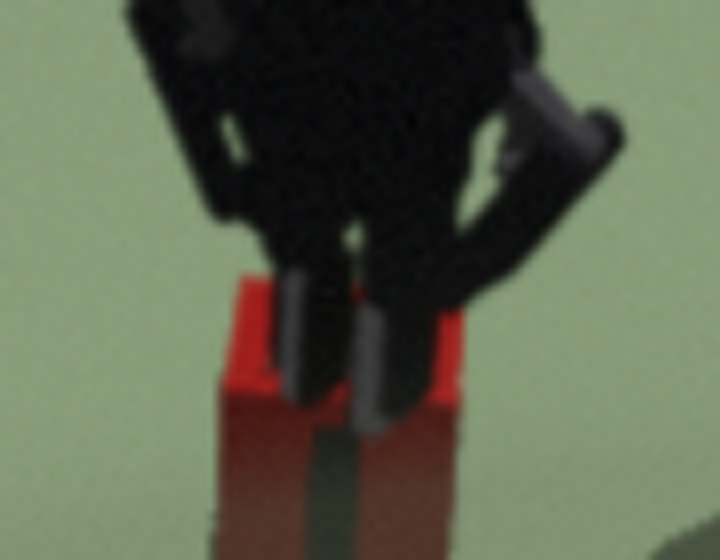

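```bash
python3 - <<'E'
from h import *
import cv2
c=cv2.imread("pics/top0.png")[285:345,40:130]
cv2.imwrite("pics/z3.png",cv2.resize(c,None,fx=8,fy=8,interpolation=cv2.INTER_CUBIC))
P=np.array([.2129646,.50679451,.20986192]);u=np.array([np.cos(np.radians(67.2)),np.sin(np.radians(67.2)),0]);w=np.array([u[1],-u[0],0])
for dz in(0,.019):
  for s in(-1,1):
    for d in (-.011,.011): print(dz,s,d,(proj("top",P+s*.0427*u+d*w+[0,0,dz])[0]-[40,285])*8)
E
```

```text
0 -1 -0.011 [525.66918748 285.30692797]
0 -1 0.011 [558.24931762 218.6876537 ]
0 1 -0.011 [285.06925714 176.49864227]
0 1 0.011 [318.21036996 110.5962203 ]
0.019 -1 -0.011 [498.21669874 289.14744983]
0.019 -1 0.011 [531.39523503 221.47029806]
0.019 1 -0.011 [254.00933166 178.61345987]
0.019 1 0.011 [287.76551216 111.6759018 ]
```

View pics/z3.png

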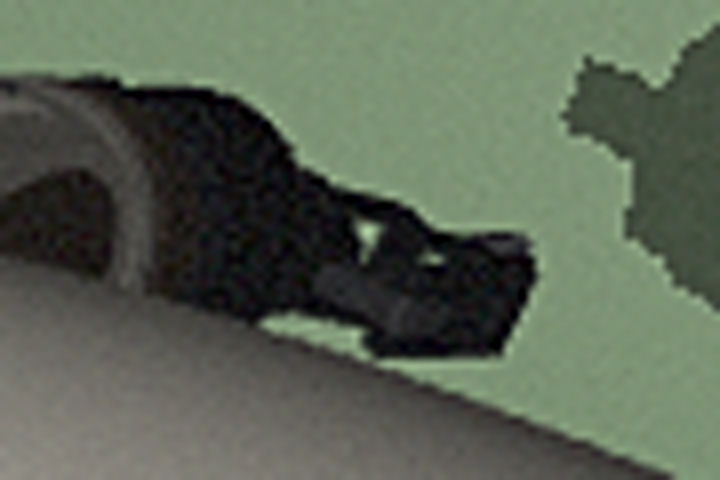

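```bash
python3 - <<'E'
from workcell import bot,viewer,get_obs
print([a for a in dir(bot) if a[0]!='_'],[a for a in dir(viewer) if a[0]!='_'])
print({a:getattr(bot,a) for a in dir(bot) if a[0]!='_'})
E
```

```text
['PlanningError', 'grip_point_offset'] ['camera']
{'PlanningError': <class 'workcell.PlanningError'>, 'grip_point_offset': -0.0187}
```

```bash
python3 - <<'E'
from h import *
print(proj("scene",[[0,0,0],[.0,.0,.02]]),proj("top",[[0,0,0],[0,0,.05]]))
import cv2
c=cv2.imread("pics/scene0.png")[60:170,390:540]
for a in np.linspace(0,2*np.pi,60):
    p=(proj("scene",[.09*np.cos(a),.09*np.sin(a),0])[0]-[390,60])*5
c=cv2.resize(c,None,fx=5,fy=5)
for r in(.08,.1):
  for a in np.linspace(0,2*np.pi,90):
    p=(proj("scene",[r*np.cos(a),r*np.sin(a),0])[0]-[390,60]+.5)*5
    cv2.circle(c,tuple(int(v) for v in p),2,(0,0,255),-1)
cv2.imwrite("pics/z4.png",c)
c=cv2.imread("pics/top0.png")[300:400,220:370]
c=cv2.resize(c,None,fx=5,fy=5)
for r in(.08,.1):
  for a in np.linspace(0,2*np.pi,90):
    p=(proj("top",[r*np.cos(a),r*np.sin(a),0])[0]-[220,300]+.5)*5
    cv2.circle(c,tuple(int(v) for v in p),2,(0,0,255),-1)
cv2.imwrite("pics/z5.png",c)
E
```

```text
[[451.48034126 129.9785167 ]
 [452.84743962 124.33703649]] [[297.99007482 383.70973418]
 [297.03727613 387.1852437 ]]
```

View pics/z4.png

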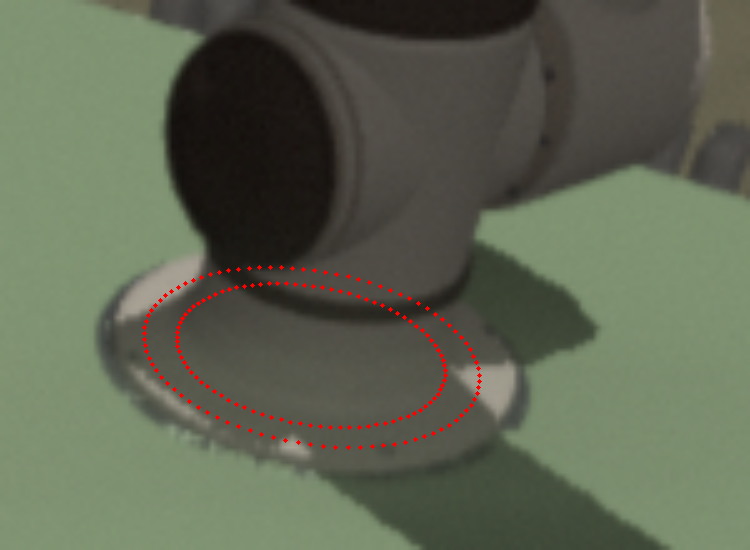

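View pics/z5.png

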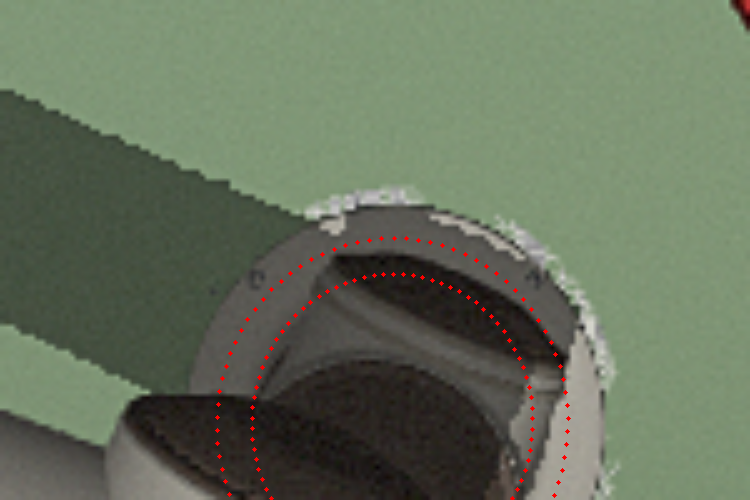

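```bash
python3 -m handwheel '[[0.08,0,0.002,0,0],[0.08,0.004,0.004,-0.02,0],[0.08,0.004,0.004,-0.045,0],[0.08,0.004,0.004,-0.06,0],[0.08,0.004,0.004,-0.06,0]]'; cat > shot.py <<'E'
import sys,cv2
from workcell import get_obs, viewer
n,cam,x0,x1,y0,y1,f=sys.argv[1],sys.argv[2],*map(float,sys.argv[3:8])
c=viewer.camera(cam)["color"]; cv2.imwrite(f"pics/{n}_full.png",c)
cv2.imwrite(f"pics/{n}.png",cv2.resize(c[int(y0):int(y1),int(x0):int(x1)],None,fx=f,fy=f,interpolation=cv2.INTER_CUBIC))
o=get_obs(); print({k:o[k].round(4) if hasattr(o[k],'round') else o[k] for k in('time','ee_pos','wrist_force','opening','torque')})
E
python3 shot.py p5 scene 300 400 120 195 7.5
```

```text
time: 2.95
ee_pos: [0.525, -0.0516, 0.1617]
tcp_rot: [179.8, 0.0, 88.1]
wrist_force: [-0.6, -0.4, 0.7]
opening: 0.0766
{'time': 3.0, 'ee_pos': array([ 0.5255, -0.0517,  0.1633]), 'wrist_force': array([0.2061, 0.2965, 0.4567]), 'opening': 0.0782456568416363, 'torque': array([-0.0215,  0.0204, -0.003 ])}
```

View pics/p5.png

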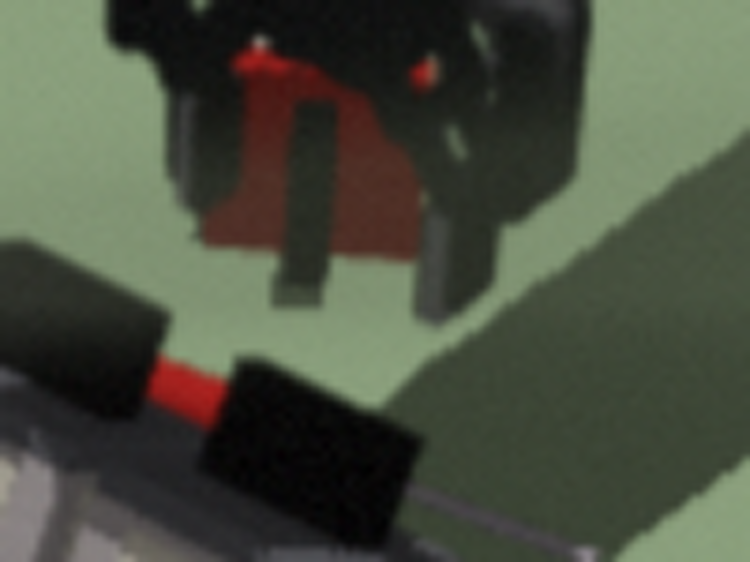

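```bash
python3 -m handwheel '[[0.05,0,0,-0.01,0],[0.05,0,0,-0.02,0],[0.05,0,0,-0.02,0]]';python3 shot.py p6 scene 300 400 120 195 7.5
```

```text
time: 3.3
ee_pos: [0.525, -0.0516, 0.1419]
tcp_rot: [179.8, 0.0, 88.1]
wrist_force: [-0.2, -0.2, 0.5]
opening: 0.0812
{'time': 3.35, 'ee_pos': array([ 0.5251, -0.0516,  0.1427]), 'wrist_force': array([ 0.0919,  0.1112, -0.3606]), 'opening': 0.08129255681765105, 'torque': array([-0.0337, -0.0041, -0.0303])}
```

View pics/p6.png

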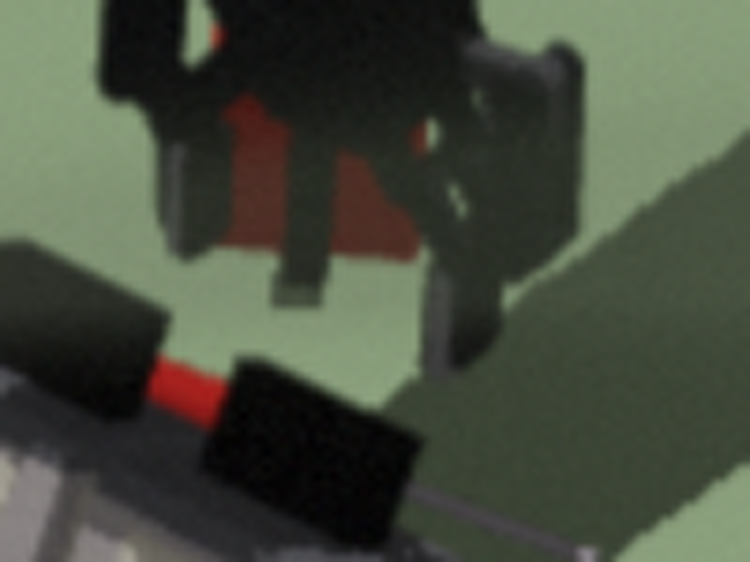

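```bash
python3 -m handwheel '[[0.05,0,0,-0.008,0],[0.05,0,0,-0.016,0],[0.05,0,0,-0.024,0],[0.05,0,0,-0.024,0]]';python3 shot.py p7 scene 300 400 120 195 7.5
```

```text
time: 3.75
ee_pos: [0.5245, -0.0516, 0.1171]
tcp_rot: [179.9, 0.0, 88.1]
wrist_force: [-0.3, -0.4, -0.2]
opening: 0.0814
{'time': 3.8, 'ee_pos': array([ 0.5247, -0.0516,  0.1179]), 'wrist_force': array([-0.7503, -0.5063, -0.5125]), 'opening': 0.08125798473837598, 'torque': array([0.0259, 0.0046, 0.0352])}
```

View pics/p7.png

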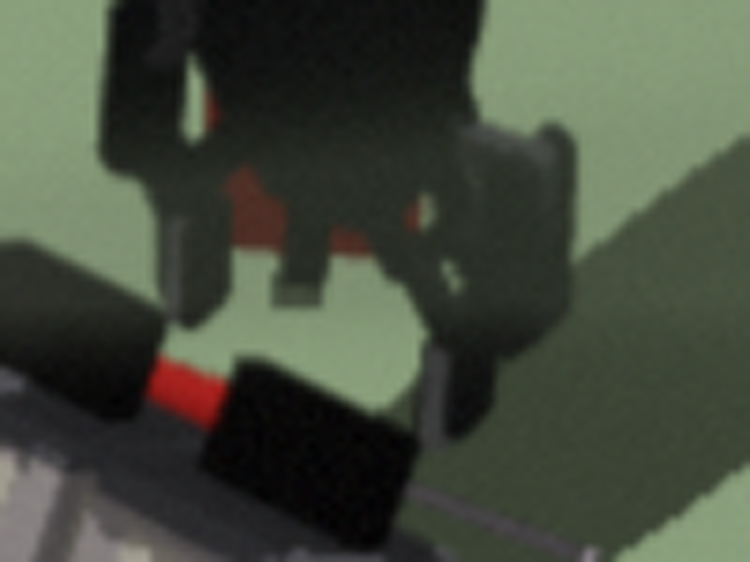

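```bash
python3 -m handwheel '[[0.05,0.003,0,-0.005,0],[0.05,0.003,0,-0.010,0],[0.05,0.003,0,-0.015,0]]';python3 shot.py p8 scene 300 400 120 195 7.5
```

```text
time: 4.1
ee_pos: [0.5278, -0.0516, 0.1024]
tcp_rot: [179.8, 0.0, 88.1]
wrist_force: [0.2, -0.1, -0.1]
opening: 0.0816
{'time': 4.15, 'ee_pos': array([ 0.5274, -0.0516,  0.1015]), 'wrist_force': array([ 0.839 ,  0.4705, -1.1681]), 'opening': 0.08107690526480053, 'torque': array([-0.0043,  0.0697, -0.029 ])}
```

View pics/p8.png

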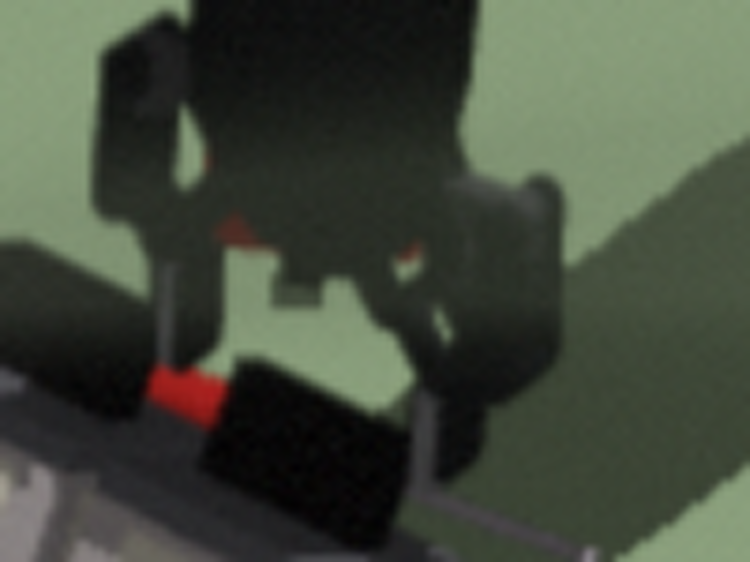

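```bash
python3 -m handwheel '[[0.05,-0.001,0,-0.003,0],[0.05,-0.001,0,-0.006,0],[0.05,-0.001,0,-0.006,0]]';python3 shot.py p9 scene 300 400 120 195 7.5
```

```text
time: 4.45
ee_pos: [0.5262, -0.0516, 0.0951]
tcp_rot: [179.9, 0.0, 88.1]
wrist_force: [1.0, 0.2, 0.2]
opening: 0.081
{'time': 4.5, 'ee_pos': array([ 0.5263, -0.0516,  0.0954]), 'wrist_force': array([ 0.2345, -0.7591,  0.4136]), 'opening': 0.08130745917831302, 'torque': array([ 0.0498,  0.0213, -0.0443])}
```

View pics/p9.png

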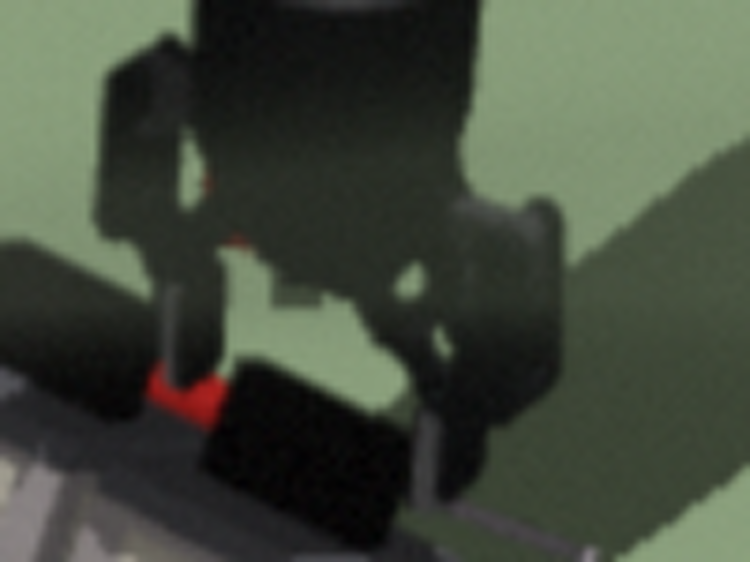

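```bash
python3 -m handwheel '[[0.2,0,0,0,0],[0.4,0,0,0,0],[0.6,0,0,0,0],[0.6,0,0,0,0]]' 90;python3 shot.py p10 scene 300 400 120 195 7.5
```

```text
time: 4.9
ee_pos: [0.5265, -0.0513, 0.0963]
tcp_rot: [179.8, 0.0, 88.1]
wrist_force: [-1.0, 2.0, 4.7]
opening: 0.0579
{'time': 4.95, 'ee_pos': array([ 0.5265, -0.0513,  0.0963]), 'wrist_force': array([-2.1984,  1.353 ,  4.8725]), 'opening': 0.057826214024151674, 'torque': array([ 0.3044,  0.418 , -0.0509])}
```

View pics/p10.png

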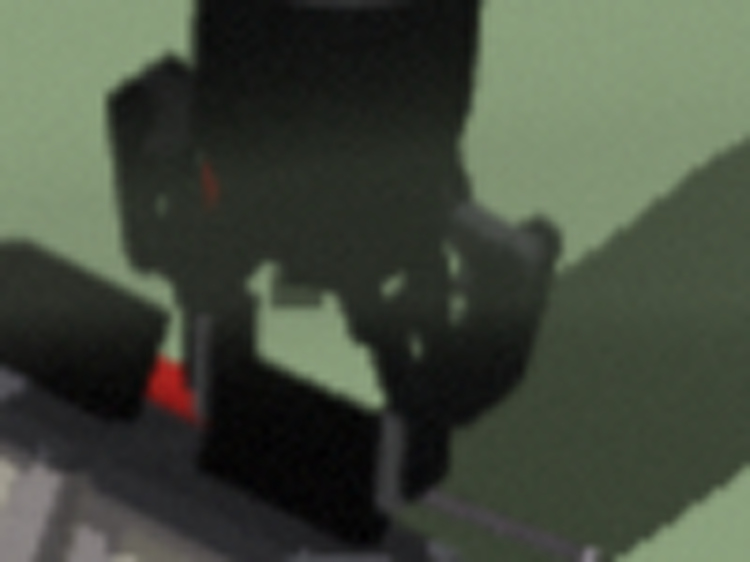

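```bash
python3 -m handwheel '[[0.6,-0.003,0,0.0052,0],[0.6,-0.006,0,0.0104,0],[0.6,-0.009,0,0.0156,0],[0.6,-0.012,0.0004,0.0208,0],[0.6,-0.015,0.0005,0.026,0]]';python3 -m handwheel '[[0.6,0,0,0,0],[0.6,0,0,0,0],[0.6,0,0,0,0]]';python3 shot.py p11 scene 250 400 100 215 5
for i in 1 2; do python3 -m handwheel '[[0.6,0,0,0,0]]'|grep wrist;done
```

```text
time: 5.45
ee_pos: [0.5108, -0.0508, 0.1225]
tcp_rot: [179.9, 0.0, 88.1]
wrist_force: [-0.3, -0.1, -6.1]
opening: 0.058
time: 5.75
ee_pos: [0.5107, -0.0508, 0.1222]
tcp_rot: [179.9, 0.0, 88.1]
wrist_force: [0.1, 0.0, -6.3]
opening: 0.058
{'time': 5.8, 'ee_pos': array([ 0.5107, -0.0508,  0.1221]), 'wrist_force': array([-0.7963,  0.3357, -5.722 ]), 'opening': 0.058013352132582185, 'torque': array([ 0.0263,  0.1144, -0.0085])}
wrist_force: [-0.5, -1.0, -5.9]
wrist_force: [0.6, 0.6, -5.1]
```

View pics/p11.png

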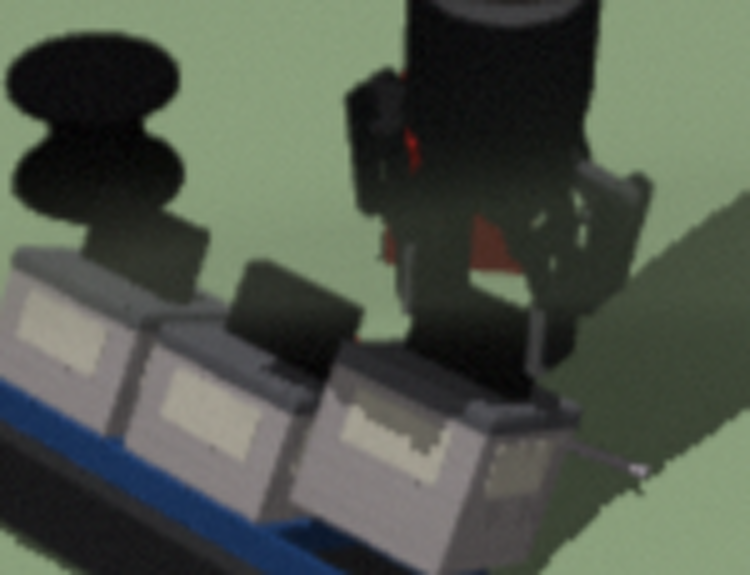

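```bash
python3 -m handwheel '[[0.6,0.004,0,-0.0069,0],[0.6,0.008,0,-0.0138,0],[0.6,0.011,-0.0003,-0.019,0],[0.6,0.0135,-0.0005,-0.0234,0]]';python3 -m handwheel '[[0.6,0.001,0,-0.0017,0],[0.6,0.002,0,-0.0034,0],[0.6,0.002,0,-0.0034,0]]';python3 shot.py p12 scene 250 400 100 215 5
```

```text
time: 6.4
ee_pos: [0.5279, -0.0514, 0.106]
tcp_rot: [179.3, 0.0, 88.1]
wrist_force: [-11.7, 3.9, 80.5]
opening: 0.0584
time: 6.7
ee_pos: [0.532, -0.0515, 0.1068]
tcp_rot: [178.9, 0.0, 88.1]
wrist_force: [-5.6, 0.9, 27.7]
opening: 0.0578
{'time': 6.75, 'ee_pos': array([ 0.532 , -0.0515,  0.1068]), 'wrist_force': array([-5.8281,  1.048 , 27.2832]), 'opening': 0.05828549705480809, 'torque': array([ 0.369 ,  1.6103, -0.105 ])}
```

View pics/p12.png

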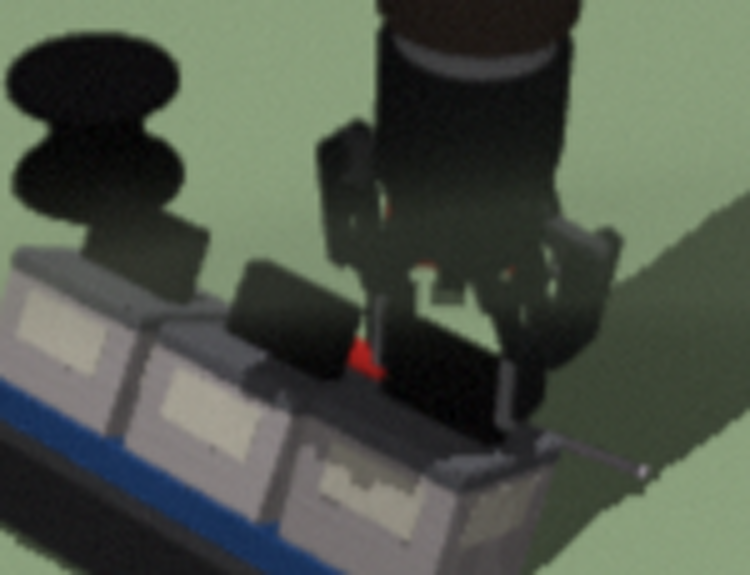

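```bash
python3 -m handwheel '[[0.6,-0.003,0,0.003,0],[0.6,-0.005,0,0.008,0],[0.6,-0.005,0,0.008,0]]';python3 shot.py p13 scene 280 380 155 245 6.5
```

```text
time: 7.05
ee_pos: [0.5268, -0.0515, 0.1146]
tcp_rot: [178.9, 0.0, 88.1]
wrist_force: [0.3, 0.4, -5.1]
opening: 0.0582
{'time': 7.1, 'ee_pos': array([ 0.5268, -0.0514,  0.1142]), 'wrist_force': array([-0.1283,  0.4763, -6.1593]), 'opening': 0.05840457563689832, 'torque': array([-0.0266,  0.1435,  0.0208])}
```

View pics/p13.png

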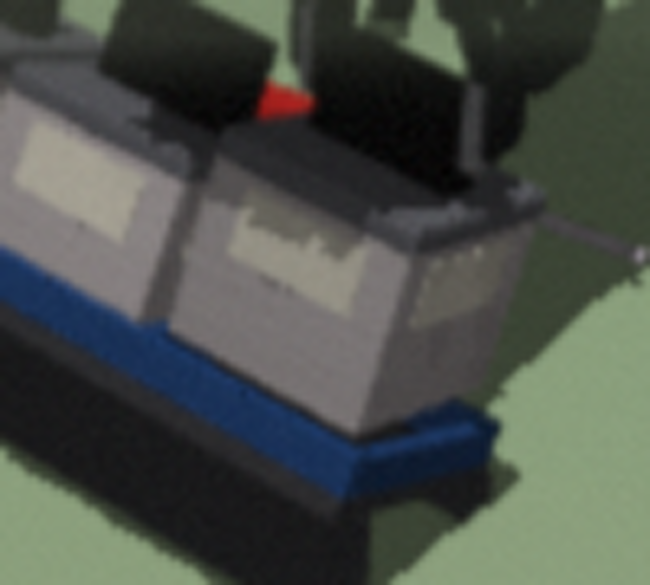

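```bash
python3 - <<'E'
import cv2,numpy as np
a=cv2.imread("pics/scene0.png")[150:240,290:375];b=cv2.imread("pics/p13_full.png")[150:240,290:375]
d=cv2.imread("pics/p11_full.png")[150:240,290:375]
r=lambda i:cv2.resize(i,None,fx=4.6,fy=4.6,interpolation=cv2.INTER_CUBIC)
cv2.imwrite("pics/cmp.png",np.hstack([r(a),r(b)])); cv2.imwrite("pics/cmp2.png",cv2.resize(d,None,fx=6,fy=6,interpolation=cv2.INTER_CUBIC))
E
```

```text
(no output)
```

View pics/cmp.png

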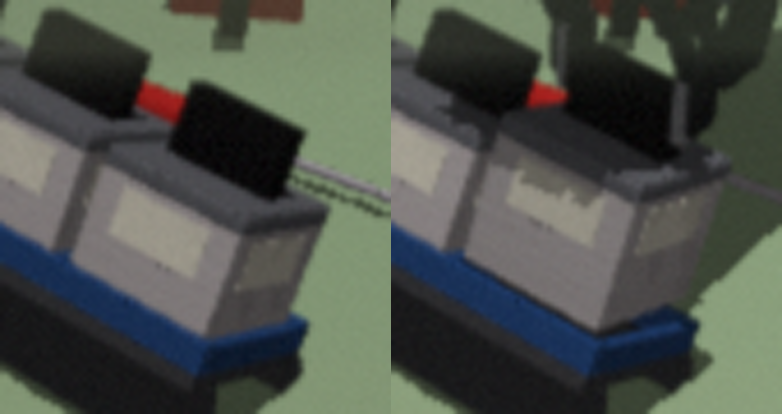

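View pics/cmp2.png

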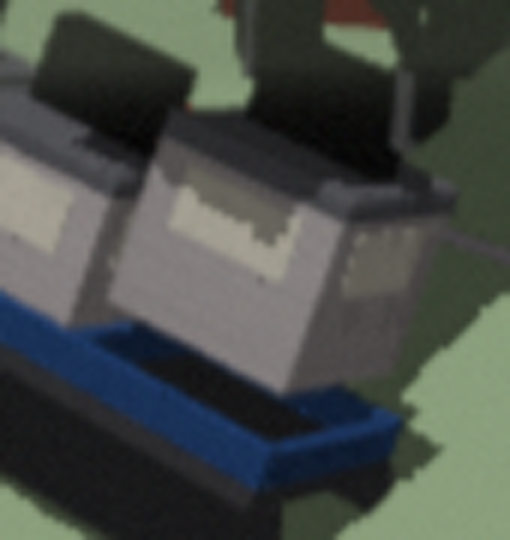

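```bash
python3 -m handwheel '[[0.6,-0.003,0,0,0],[0.6,-0.003,0,-0.002,0],[0.6,-0.002,0,-0.004,0]]'; python3 -m handwheel '[[0.6,0.001,0,-0.002,0],[0.6,0.002,0,-0.0035,0]]'; python3 shot.py p14 scene 290 375 150 240 6.5
```

```text
time: 7.4
ee_pos: [0.5245, -0.0514, 0.1096]
tcp_rot: [179.0, 0.0, 88.1]
wrist_force: [-0.4, 0.1, -5.6]
opening: 0.0581
time: 7.6
ee_pos: [0.5265, -0.0514, 0.1055]
tcp_rot: [179.0, 0.0, 88.1]
wrist_force: [-0.5, -0.0, -5.6]
opening: 0.0583
{'time': 7.65, 'ee_pos': array([ 0.5266, -0.0514,  0.1054]), 'wrist_force': array([ 0.1721,  0.2209, -5.7711]), 'opening': 0.05825086578330603, 'torque': array([-0.0239,  0.196 ,  0.0389])}
```

View pics/p14.png

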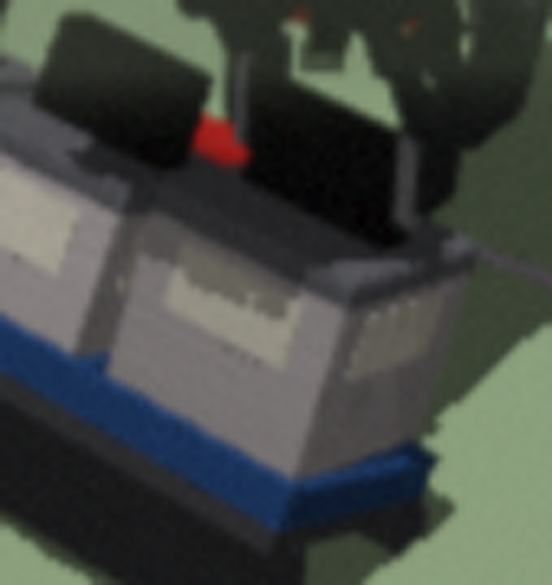

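```bash
python3 -m handwheel '[[0.6,0.001,0,-0.0018,0],[0.6,0.002,0,-0.0035,0]]'; python3 -m handwheel '[[0.6,0.001,0,-0.0018,0],[0.6,0.001,0,-0.0018,0]]';
```

```text
time: 7.85
ee_pos: [0.5294, -0.0516, 0.1051]
tcp_rot: [178.8, 0.1, 88.1]
wrist_force: [-7.4, 0.5, 27.9]
opening: 0.0578
time: 8.05
ee_pos: [0.5306, -0.0517, 0.1053]
tcp_rot: [178.7, 0.1, 88.1]
wrist_force: [-6.0, 0.7, 9.4]
opening: 0.0579
```

```bash
python3 shot.py p15 scene 290 375 150 240 4.6; python3 - <<'E'
import cv2,numpy as np
a=cv2.imread("pics/scene0.png")[150:240,290:375]
a=cv2.resize(a,None,fx=4.6,fy=4.6,interpolation=cv2.INTER_CUBIC)
cv2.imwrite("pics/cmp3.png",np.hstack([a,cv2.imread("pics/p15.png")]))
E
```

```text
{'time': 8.1, 'ee_pos': array([ 0.5305, -0.0517,  0.1053]), 'wrist_force': array([-6.0664,  0.2766,  8.6679]), 'opening': 0.058452240934315954, 'torque': array([ 0.1628,  1.7484, -0.0501])}
```

View pics/cmp3.png

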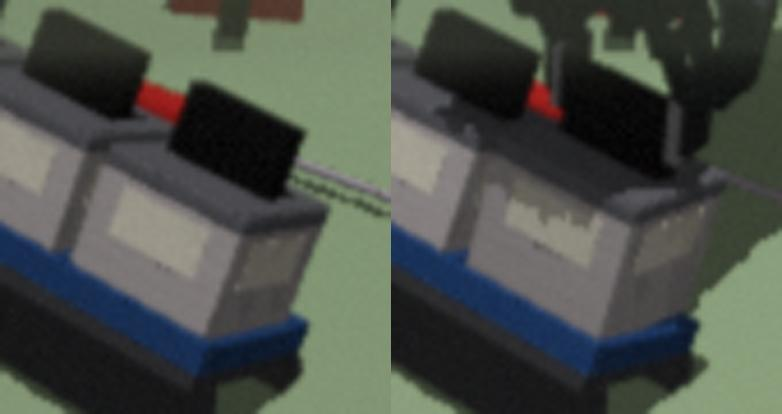

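```bash
python3 -m handwheel '[[0.6,-0.004,0,0.006,0],[0.6,-0.006,0,0.012,0],[0.6,-0.008,0,0.018,0],[0.6,-0.001,0,0.02,0],[0.6,0.004,0,0.02,0]]'; python3 shot.py p16 scene 290 375 150 240 6.5
```

```text
time: 8.6
ee_pos: [0.5355, -0.0517, 0.1257]
tcp_rot: [178.6, 0.1, 88.1]
wrist_force: [-0.5, 0.6, -5.9]
opening: 0.0576
{'time': 8.65, 'ee_pos': array([ 0.5359, -0.0517,  0.1251]), 'wrist_force': array([-0.5086,  0.6084, -5.641 ]), 'opening': 0.05813413328608112, 'torque': array([0.0174, 0.1469, 0.0381])}
```

View pics/p16.png

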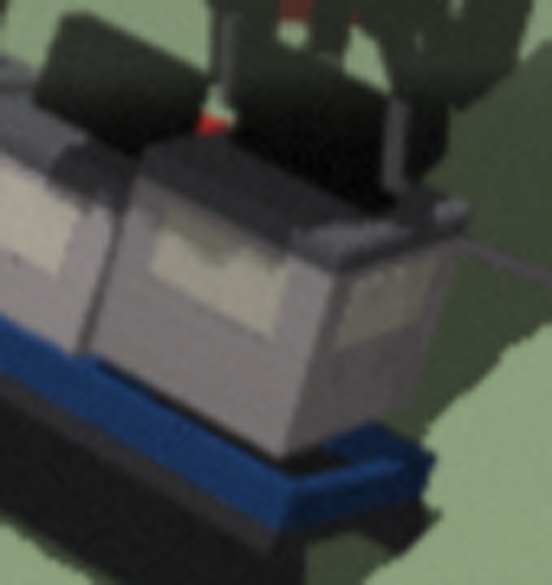

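```bash
python3 -m handwheel '[[0.6,-0.003,0,-0.002,0],[0.6,-0.006,0,-0.004,0],[0.6,-0.006,0,-0.007,0]]'; python3 -m handwheel '[[0.6,0,0,-0.002,0],[0.6,0,0,-0.004,0]]';python3 -m handwheel '[[0.6,0,0,-0.002,0],[0.6,0,0,-0.003,0]]'; python3 shot.py p17 scene 290 375 150 240 6.5
```

```text
time: 8.95
ee_pos: [0.5294, -0.0517, 0.1177]
tcp_rot: [178.7, 0.1, 88.1]
wrist_force: [0.2, -0.3, -6.1]
opening: 0.0581
time: 9.15
ee_pos: [0.5291, -0.0517, 0.1133]
tcp_rot: [178.7, 0.1, 88.1]
wrist_force: [0.2, 0.2, -6.1]
opening: 0.0579
time: 9.35
ee_pos: [0.529, -0.0517, 0.11]
tcp_rot: [178.7, 0.1, 88.1]
wrist_force: [-0.6, -0.0, -6.5]
opening: 0.0585
{'time': 9.4, 'ee_pos': array([ 0.529 , -0.0516,  0.11  ]), 'wrist_force': array([-0.219 , -0.1081, -5.4295]), 'opening': 0.05809440716190528, 'torque': array([ 0.021 ,  0.1391, -0.0087])}
```

View pics/p17.png

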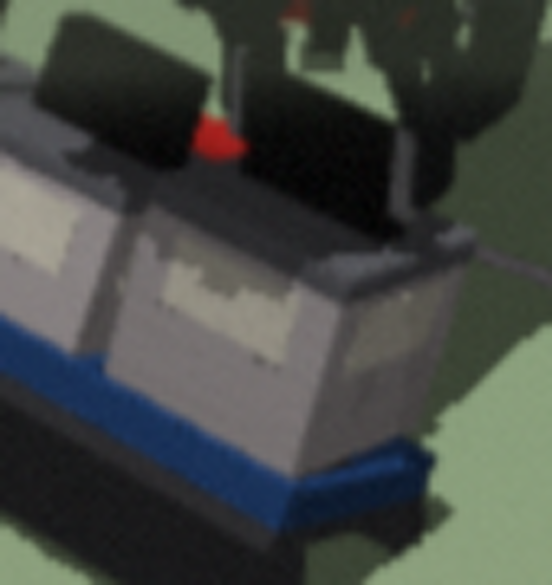

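```bash
python3 -m handwheel '[[0.6,0,0,0.007,0],[0.6,0.003,0,0.01,0],[0.6,0.005,0,0.01,0]]'; python3 -m handwheel '[[0.6,0,0,-0.002,0],[0.6,0,0,-0.004,0]]';python3 -m handwheel '[[0.6,0,0,-0.002,0],[0.6,0,0,-0.004,0]]'
```

```text
time: 9.7
ee_pos: [0.5349, -0.0517, 0.1211]
tcp_rot: [178.6, 0.1, 88.1]
wrist_force: [0.4, 0.3, -5.3]
opening: 0.0576
time: 9.9
ee_pos: [0.535, -0.0517, 0.117]
tcp_rot: [178.6, 0.1, 88.1]
wrist_force: [-0.1, 0.3, -5.3]
opening: 0.058
time: 10.1
ee_pos: [0.5349, -0.0517, 0.1125]
tcp_rot: [178.6, 0.1, 88.1]
wrist_force: [0.3, 0.4, -5.2]
opening: 0.058
```

```bash
python3 -m handwheel '[[0.6,0,0,-0.0015,0],[0.6,0,0,-0.003,0]]'; python3 shot.py p18 scene 290 375 150 240 6.5
```

```text
time: 10.3
ee_pos: [0.5347, -0.0517, 0.1092]
tcp_rot: [178.6, 0.1, 88.1]
wrist_force: [0.1, 0.4, -5.4]
opening: 0.0581
{'time': 10.35, 'ee_pos': array([ 0.5347, -0.0517,  0.1091]), 'wrist_force': array([-0.3508,  0.5765, -5.795 ]), 'opening': 0.05800343697932858, 'torque': array([ 0.0165,  0.2171, -0.0245])}
```

View pics/p18.png

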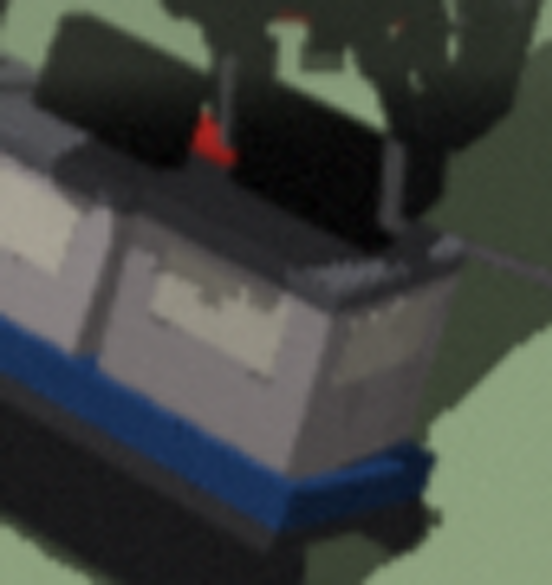

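```bash
python3 -m handwheel '[[0.6,0.001,0,-0.0015,0],[0.6,0.001,0,-0.003,0]]';python3 -m handwheel '[[0.6,0.0005,0,-0.0015,0],[0.6,0.001,0,-0.003,0]]'
```

```text
time: 10.55
ee_pos: [0.5365, -0.0517, 0.1078]
tcp_rot: [178.5, 0.1, 88.1]
wrist_force: [-2.9, 0.9, 14.5]
opening: 0.0584
time: 10.75
ee_pos: [0.5381, -0.0519, 0.1077]
tcp_rot: [178.3, 0.1, 88.1]
wrist_force: [-5.2, 0.4, 21.2]
opening: 0.0582
```

```bash
python3 -m handwheel '[[0.6,0,0,0,0],[0.6,0,0,0,0]]' 30; python3 -m handwheel '[[0.6,0,0,0,0],[0.6,0,0,-0.001,0],[0.6,0,0,-0.002,0]]' 20; python3 shot.py p19 scene 290 375 150 240 6.5
```

```text
time: 10.95
ee_pos: [0.5385, -0.0519, 0.1081]
tcp_rot: [178.2, 0.1, 88.1]
wrist_force: [0.7, -0.4, -6.3]
opening: 0.0577
time: 11.25
ee_pos: [0.5387, -0.0519, 0.1059]
tcp_rot: [178.2, 0.1, 88.1]
wrist_force: [0.1, -0.5, -5.0]
opening: 0.058
{'time': 11.3, 'ee_pos': array([ 0.5387, -0.0519,  0.1058]), 'wrist_force': array([ 2.1859, -0.6309, -5.0818]), 'opening': 0.05814769937447886, 'torque': array([ 0.0639, -0.2651, -0.1068])}
```

View pics/p19.png

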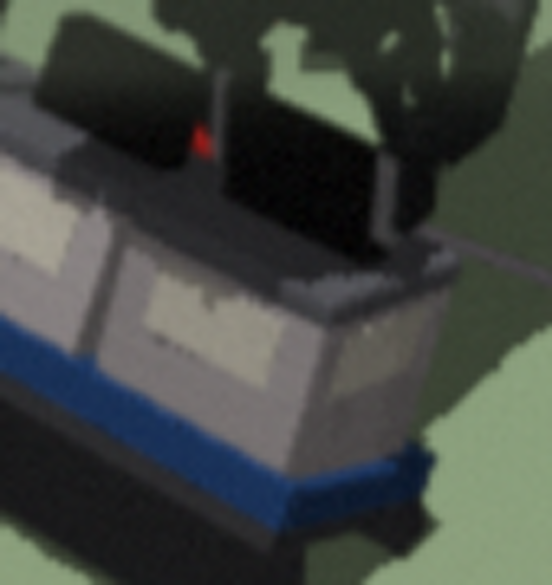

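```bash
python3 -m handwheel '[[0.6,-0.001,0,-0.001,0],[0.6,-0.002,0,-0.002,0],[0.6,-0.003,0,-0.003,0]]' 20; python3 -m handwheel '[[0.6,-0.001,0,-0.001,0],[0.6,-0.002,0,-0.002,0],[0.6,-0.003,0,-0.003,0]]'; python3 shot.py p20 scene 290 375 150 240 6.5
```

```text
time: 11.6
ee_pos: [0.5374, -0.052, 0.1042]
tcp_rot: [178.0, 0.1, 88.1]
wrist_force: [6.0, -0.2, 3.5]
opening: 0.0578
time: 11.9
ee_pos: [0.5368, -0.0521, 0.1032]
tcp_rot: [177.6, 0.1, 88.1]
wrist_force: [8.7, -0.3, 6.6]
opening: 0.0581
{'time': 11.95, 'ee_pos': array([ 0.5368, -0.0521,  0.1033]), 'wrist_force': array([8.29  , 0.4556, 1.7473]), 'opening': 0.05807702859632439, 'torque': array([ 0.1418, -2.5353, -0.2304])}
```

View pics/p20.png

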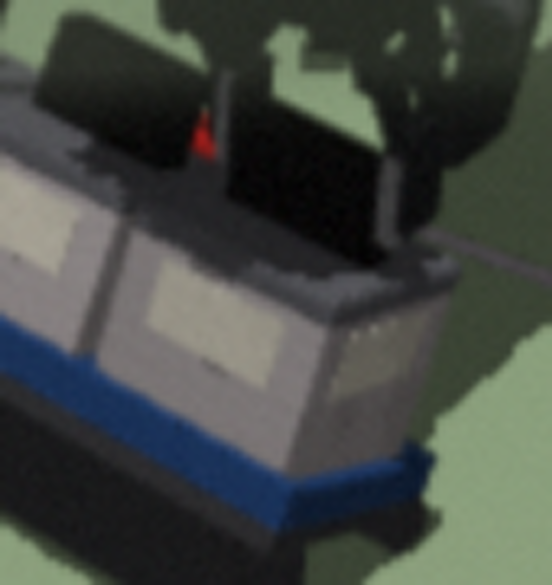

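```bash
python3 -m handwheel '[[0.25,0,0,0,0],[0.15,0,0,0,0],[0.1,0,0,0,0],[0.1,0,0,0,0]]'; python3 shot.py p21 scene 290 375 150 240 4.6; python3 - <<'E'
import cv2,numpy as np
a=cv2.imread("pics/scene0.png")[150:240,290:375]
a=cv2.resize(a,None,fx=4.6,fy=4.6,interpolation=cv2.INTER_CUBIC)
cv2.imwrite("pics/cmp3.png",np.hstack([a,cv2.imread("pics/p21.png")]))
E
```

```text
time: 12.35
ee_pos: [0.5365, -0.0521, 0.1031]
tcp_rot: [177.6, 0.1, 88.1]
wrist_force: [-0.2, 1.3, -0.0]
opening: 0.0766
{'time': 12.4, 'ee_pos': array([ 0.5366, -0.0521,  0.1031]), 'wrist_force': array([ 0.3767, -0.1443, -0.7401]), 'opening': 0.07663273213210033, 'torque': array([0.0412, 0.054 , 0.0015])}
```

View pics/cmp3.png

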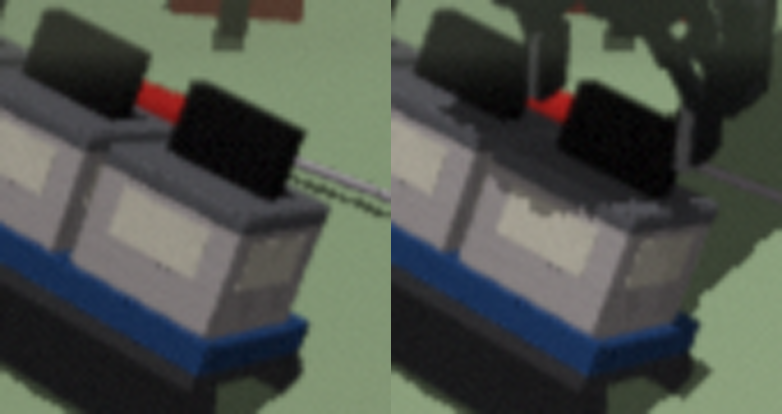

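```bash
python3 -m handwheel '[[0.05,0,0,0.02,0],[0.05,0,0,0.045,0],[0.05,-0.0064,-0.03,0.055,0],[0.05,-0.0134,-0.07,0.055,0],[0.05,-0.0134,-0.0911,0.055,0]]' 80; python3 -m handwheel '[[0.05,0,0,0,0],[0.05,0,0,-0.015,0],[0.05,0,0,-0.02,0]]';python3 shot.py p22 scene 260 375 110 215 5.5
```

```text
time: 12.9
ee_pos: [0.5226, -0.1451, 0.1586]
tcp_rot: [177.6, 0.2, 88.0]
wrist_force: [-0.4, -0.5, -0.8]
opening: 0.081
time: 13.2
ee_pos: [0.5221, -0.1446, 0.1373]
tcp_rot: [177.7, 0.1, 88.0]
wrist_force: [-0.9, -0.2, -0.5]
opening: 0.0813
{'time': 13.25, 'ee_pos': array([ 0.5219, -0.1444,  0.1368]), 'wrist_force': array([ 0.2483, -0.178 , -0.0218]), 'opening': 0.08085704234968596, 'torque': array([ 0.0154,  0.0704, -0.0791])}
```

View pics/p22.png

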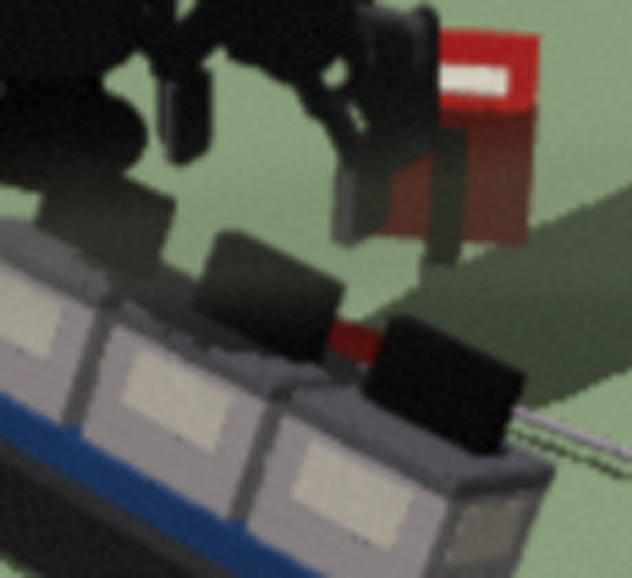

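```bash
python3 -m handwheel '[[0.05,0.001,0.001,-0.01,0],[0.05,0.0015,0.001,-0.02,0],[0.05,0.0015,0.001,-0.03,0],[0.05,0.0015,0.001,-0.036,0]]' 110; python3 -m handwheel '[[0.05,0,0,-0.003,0],[0.05,0,0,-0.006,0]]';python3 shot.py p23 scene 260 375 110 215 5.5
```

```text
time: 13.65
ee_pos: [0.523, -0.143, 0.0995]
tcp_rot: [177.8, 0.1, 88.1]
wrist_force: [0.9, -1.2, -0.5]
opening: 0.0813
time: 13.85
ee_pos: [0.5229, -0.143, 0.0931]
tcp_rot: [177.8, 0.1, 88.1]
wrist_force: [0.9, 1.1, 0.3]
opening: 0.0812
{'time': 13.9, 'ee_pos': array([ 0.5229, -0.143 ,  0.0928]), 'wrist_force': array([0.6049, 0.5668, 0.038 ]), 'opening': 0.08108809183417161, 'torque': array([ 0.0319,  0.0463, -0.0727])}
```

View pics/p23.png

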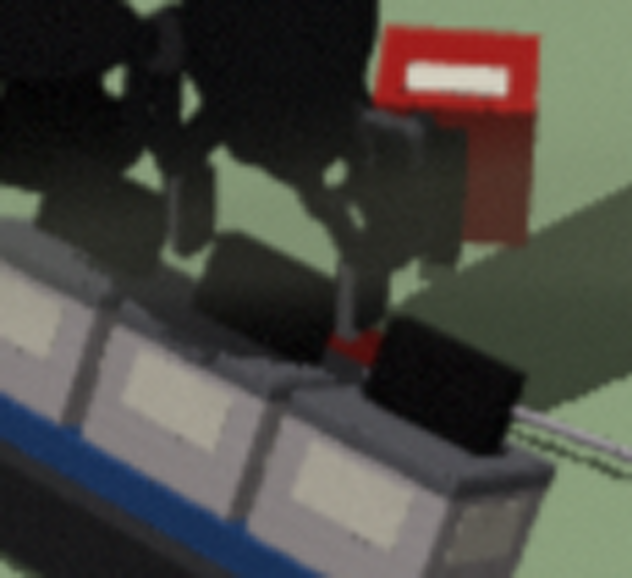

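```bash
python3 -m handwheel '[[0.2,0,0,0.003,0],[0.4,0,0,0.003,0],[0.6,0,0,0.003,0],[0.6,0,0,0.003,0]]' 110; python3 -m handwheel '[[0.6,-0.003,0,0.0052,0],[0.6,-0.006,0,0.0104,0],[0.6,-0.009,0,0.0156,0],[0.6,-0.012,0.0004,0.0208,0]]';python3 -m handwheel '[[0.6,0,0,0,0],[0.6,0,0,0,0],[0.6,0,0,0,0]]';python3 shot.py p24 scene 260 375 110 215 5.5
```

```text
time: 14.3
ee_pos: [0.5232, -0.143, 0.0974]
tcp_rot: [177.7, 0.1, 88.1]
wrist_force: [-2.5, 2.4, 6.5]
opening: 0.0571
time: 14.7
ee_pos: [0.5108, -0.1426, 0.1187]
tcp_rot: [177.8, 0.1, 88.0]
wrist_force: [0.7, 0.9, -2.7]
opening: 0.0571
time: 15.0
ee_pos: [0.5108, -0.1426, 0.1184]
tcp_rot: [177.8, 0.1, 88.0]
wrist_force: [-0.1, -0.2, -1.8]
opening: 0.0578
{'time': 15.05, 'ee_pos': array([ 0.5108, -0.1426,  0.1184]), 'wrist_force': array([-0.0435, -0.2335, -1.7299]), 'opening': 0.05746010179490103, 'torque': array([0.0088, 0.0665, 0.0785])}
```

View pics/p24.png

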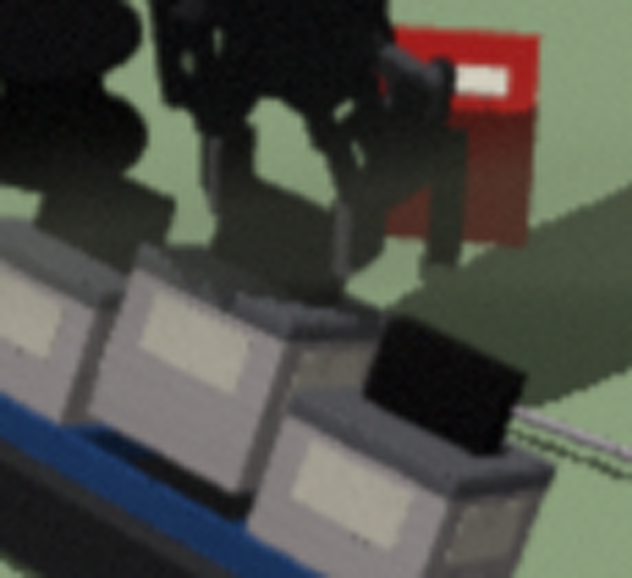

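```bash
python3 -m handwheel '[[0.6,0.003,0,-0.005,0],[0.6,0.005,0,-0.009,0],[0.6,0.007,-0.0004,-0.012,0]]';python3 -m handwheel '[[0.6,0.001,0,-0.0017,0],[0.6,0.002,0,-0.0035,0]]';python3 -m handwheel '[[0.6,0.001,0,-0.0017,0],[0.6,0.001,0,-0.0017,0]]'
```

```text
time: 15.35
ee_pos: [0.5181, -0.143, 0.1058]
tcp_rot: [177.8, 0.1, 88.1]
wrist_force: [0.7, -0.2, -1.4]
opening: 0.0576
time: 15.55
ee_pos: [0.5203, -0.143, 0.102]
tcp_rot: [177.8, 0.1, 88.1]
wrist_force: [0.9, -0.1, -0.3]
opening: 0.0575
time: 15.75
ee_pos: [0.5214, -0.1429, 0.0999]
tcp_rot: [177.8, 0.1, 88.1]
wrist_force: [0.9, 0.3, -1.7]
opening: 0.057
```

```bash
python3 -m handwheel '[[0.6,0.0008,0,-0.0014,0],[0.6,0.0008,0,-0.0014,0]]';python3 -m handwheel '[[0.25,0,0,0,0],[0.1,0,0,0,0],[0.05,0,0,0,0],[0.05,0,0,0,0]]';python3 shot.py p25 scene 260 375 110 215 5.5
```

```text
time: 15.95
ee_pos: [0.5223, -0.143, 0.0984]
tcp_rot: [177.8, 0.1, 88.1]
wrist_force: [2.0, 0.1, -2.0]
opening: 0.0575
time: 16.35
ee_pos: [0.5222, -0.1429, 0.0985]
tcp_rot: [177.8, 0.1, 88.1]
wrist_force: [0.2, 0.5, -0.1]
opening: 0.0809
{'time': 16.4, 'ee_pos': array([ 0.5222, -0.1429,  0.0985]), 'wrist_force': array([-0.6406,  0.2091, -0.037 ]), 'opening': 0.08115550497695423, 'torque': array([0.0018, 0.038 , 0.0594])}
```

View pics/p25.png

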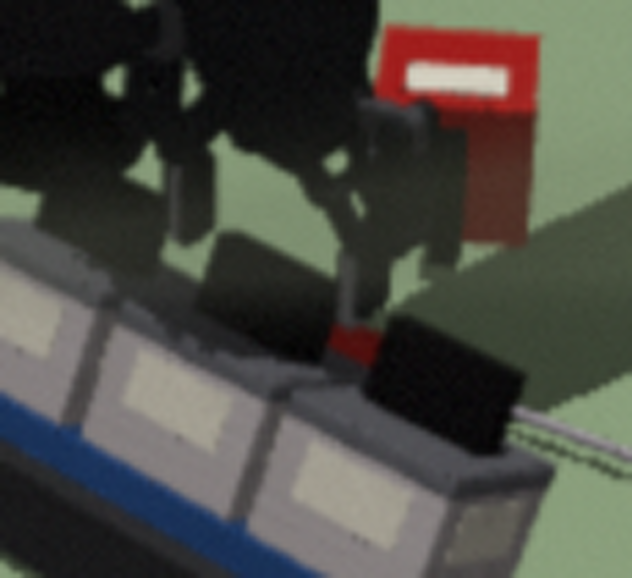

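```bash
python3 -m handwheel '[[0.05,0,0,0.02,0],[0.05,0,0,0.045,0],[0.05,-0.001,-0.03,0.055,0],[0.05,-0.0024,-0.07,0.055,0],[0.05,-0.0024,-0.0921,0.055,0]]' 110; python3 -m handwheel '[[0.05,0,0,0,0],[0.05,0,0,-0.015,0],[0.05,0,0,-0.02,0]]';python3 shot.py p26 scene 230 345 95 200 5.5
```

```text
time: 16.9
ee_pos: [0.5199, -0.2371, 0.154]
tcp_rot: [177.7, 0.1, 88.0]
wrist_force: [-0.3, -0.5, -0.5]
opening: 0.081
time: 17.2
ee_pos: [0.5194, -0.2366, 0.1328]
tcp_rot: [177.8, 0.1, 88.0]
wrist_force: [0.5, 0.1, -0.7]
opening: 0.081
{'time': 17.25, 'ee_pos': array([ 0.5193, -0.2364,  0.1324]), 'wrist_force': array([-0.1039,  0.4552, -0.5411]), 'opening': 0.08084247147154586, 'torque': array([-0.0157,  0.0237,  0.009 ])}
```

View pics/p26.png

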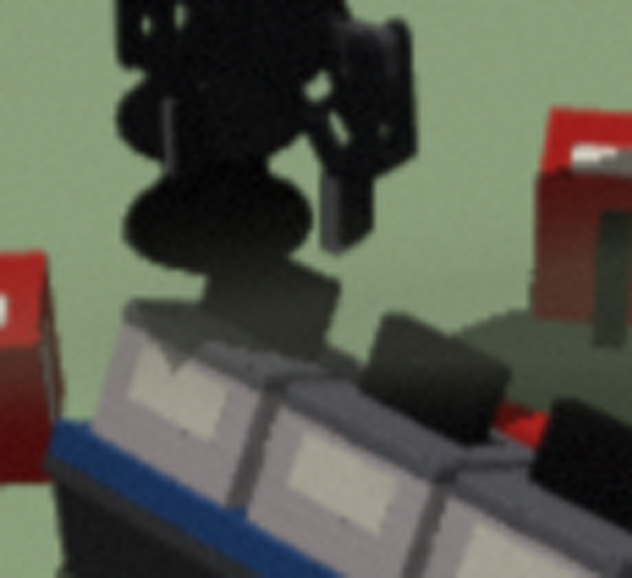

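```bash
python3 -m handwheel '[[0.05,0.001,0.001,-0.01,0],[0.05,0.001,0.001,-0.02,0],[0.05,0.001,0.001,-0.03,0],[0.05,0.001,0.001,-0.034,0]]' 110; python3 -m handwheel '[[0.2,0,0,-0.001,0],[0.4,0,0,-0.001,0],[0.6,0,0,-0.001,0],[0.6,0,0,-0.001,0]]' 110; python3 -m handwheel '[[0.6,-0.003,0,0.0052,0],[0.6,-0.006,0,0.0104,0],[0.6,-0.009,0,0.0156,0],[0.6,-0.012,0.0004,0.0208,0]]';python3 -m handwheel '[[0.6,0,0,0,0],[0.6,0,0,0,0],[0.6,0,0,0,0]]';python3 shot.py p27 scene 230 345 95 200 5.5
```

```text
time: 17.65
ee_pos: [0.5198, -0.2349, 0.0969]
tcp_rot: [177.9, 0.0, 88.1]
wrist_force: [0.3, 0.8, 0.8]
opening: 0.0812
time: 18.05
ee_pos: [0.5199, -0.235, 0.0964]
tcp_rot: [177.9, 0.0, 88.1]
wrist_force: [-1.2, 1.2, 2.6]
opening: 0.0576
time: 18.45
ee_pos: [0.5076, -0.2346, 0.1177]
tcp_rot: [177.9, 0.0, 88.1]
wrist_force: [0.6, 0.2, -2.3]
opening: 0.0574
time: 18.75
ee_pos: [0.5075, -0.2346, 0.1175]
tcp_rot: [177.9, 0.0, 88.1]
wrist_force: [1.0, 0.5, -1.6]
opening: 0.0574
{'time': 18.8, 'ee_pos': array([ 0.5075, -0.2346,  0.1174]), 'wrist_force': array([ 0.2033, -0.039 , -1.7409]), 'opening': 0.05766986992237288, 'torque': array([-0.047 ,  0.066 , -0.0055])}
```

View pics/p27.png

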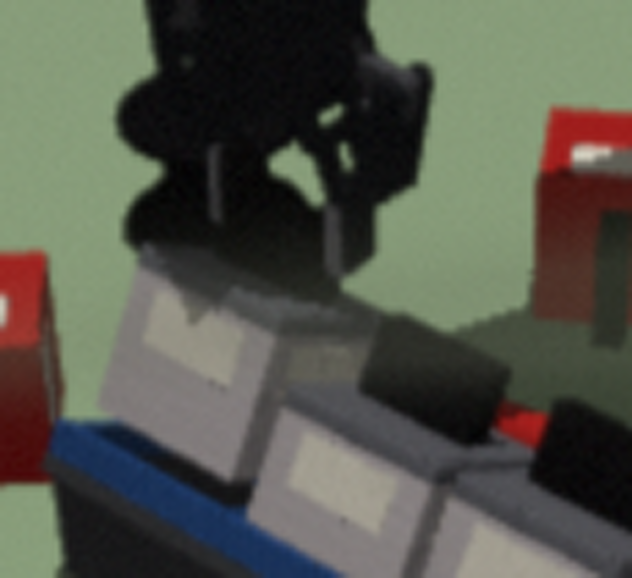

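Also about 1.8 N, so it is empty; the left tin (5.6 N) is the loaded one. Setting this one back.

```bash
python3 -m handwheel '[[0.6,0.003,0,-0.005,0],[0.6,0.005,0,-0.009,0],[0.6,0.007,-0.0004,-0.012,0]]';python3 -m handwheel '[[0.6,0.001,0,-0.0017,0],[0.6,0.002,0,-0.0035,0]]';python3 -m handwheel '[[0.6,0.001,0,-0.0017,0],[0.6,0.0015,0,-0.0025,0]]';python3 -m handwheel '[[0.25,0,0,0,0],[0.1,0,0,0,0],[0.05,0,0,0,0],[0.05,0,0,0,0]]';python3 shot.py p28 scene 230 345 95 200 5.5
```

```text
time: 19.1
ee_pos: [0.5147, -0.2349, 0.1047]
tcp_rot: [178.0, 0.0, 88.1]
wrist_force: [-0.2, -0.0, -1.0]
opening: 0.0577
time: 19.3
ee_pos: [0.5168, -0.2348, 0.1008]
tcp_rot: [178.0, 0.0, 88.1]
wrist_force: [0.9, -1.1, -2.0]
opening: 0.0573
time: 19.5
ee_pos: [0.5184, -0.2348, 0.0981]
tcp_rot: [178.0, 0.0, 88.1]
wrist_force: [0.5, -0.8, -1.4]
opening: 0.0578
time: 19.9
ee_pos: [0.5185, -0.2348, 0.0984]
tcp_rot: [177.9, 0.0, 88.1]
wrist_force: [0.2, -0.8, 0.2]
opening: 0.081
{'time': 19.95, 'ee_pos': array([ 0.5184, -0.2348,  0.0983]), 'wrist_force': array([ 0.336 , -0.3049,  0.7797]), 'opening': 0.08122093765452192, 'torque': array([-0.0244, -0.0026,  0.015 ])}
```

View pics/p28.png

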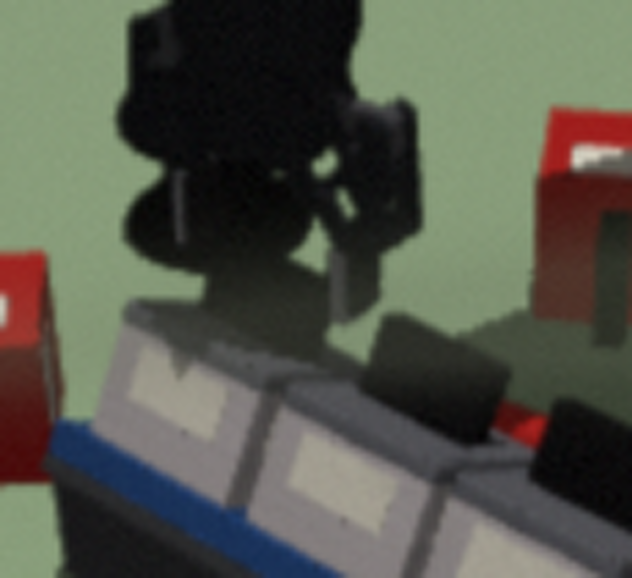

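```bash
python3 -m handwheel '[[0.05,0,0,0.025,0],[0.05,0,0.01,0.055,0],[0.05,0.002,0.05,0.06,0],[0.05,0.005,0.1,0.06,0],[0.05,0.007,0.145,0.06,0]]' 110; python3 -m handwheel '[[0.05,0.001,0.025,0,0],[0.05,0.001,0.0385,0,0],[0.05,0.001,0.0385,0,0]]'; python3 -c "
from workcell import get_obs as g;o=g();print(o['ee_pos'],o['q'],o['tcp_rot'])"
```

```text
time: 20.45
ee_pos: [0.5255, -0.0884, 0.1589]
tcp_rot: [177.9, 0.0, 88.0]
wrist_force: [1.0, 0.1, -0.2]
opening: 0.081
time: 20.75
ee_pos: [0.5266, -0.0488, 0.159]
tcp_rot: [177.9, 0.0, 88.1]
wrist_force: [-0.4, -0.5, -0.6]
opening: 0.0814
[ 0.52656416 -0.04880863  0.15899987] [-5.36016397 -0.9727434  -1.79510082 87.05232727  0.11140087 -3.49346673] [1.77871848e+02 1.83585098e-02 8.81350282e+01]
```

```bash
python3 -m handwheel '[[0.05,0,-0.0025,-0.01,0],[0.05,0,-0.0025,-0.03,0],[0.05,0,-0.0025,-0.05,0],[0.05,0,-0.0025,-0.058,0]]' 110; python3 -m handwheel '[[0.05,0,0,-0.004,0],[0.05,0,0,-0.004,0]]' 110;python3 shot.py p29 scene 300 400 120 195 7.5
```

```text
time: 21.15
ee_pos: [0.5254, -0.0527, 0.0983]
tcp_rot: [178.1, 0.0, 88.0]
wrist_force: [1.2, 0.0, 0.5]
opening: 0.0809
time: 21.35
ee_pos: [0.525, -0.0535, 0.0936]
tcp_rot: [178.1, 0.0, 88.0]
wrist_force: [0.1, -0.2, 0.8]
opening: 0.0812
{'time': 21.4, 'ee_pos': array([ 0.5254, -0.0533,  0.0944]), 'wrist_force': array([ 0.1241, -0.2967,  1.2301]), 'opening': 0.08144533947749448, 'torque': array([-0.0238,  0.0669,  0.0698])}
```

View pics/p29.png

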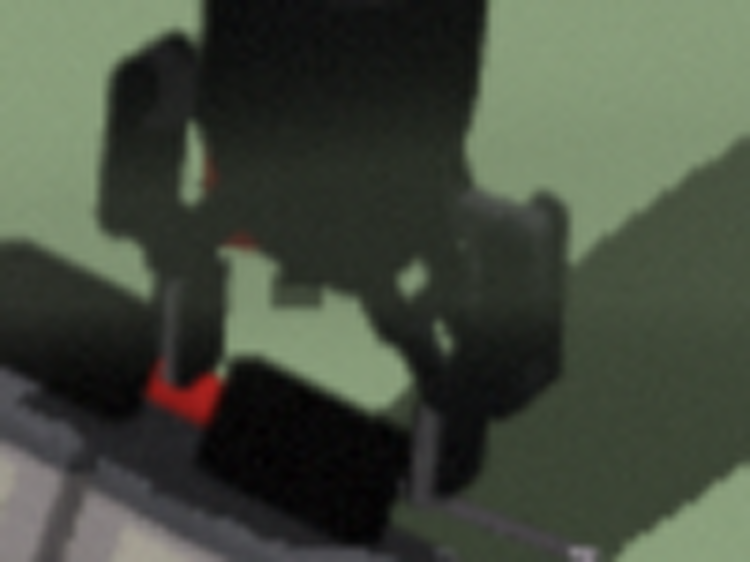

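Aligned as before. Grip and lift along the pocket axis, then up and clear.

```bash
python3 -m handwheel '[[0.2,0.001,0.0015,0.001,0],[0.4,0.001,0.0015,0.001,0],[0.6,0.001,0.0015,0.001,0],[0.6,0.001,0.0015,0.001,0]]' 120; python3 -m handwheel '[[0.6,-0.003,0,0.0052,0],[0.6,-0.007,0,0.012,0],[0.6,-0.011,0,0.019,0],[0.6,-0.015,0.0005,0.026,0],[0.6,-0.019,0.0005,0.033,0]]';python3 -m handwheel '[[0.6,-0.01,0,0.015,0],[0.6,-0.03,0,0.03,0],[0.6,-0.06,0.01,0.045,0],[0.6,-0.09,0.04,0.055,0]]'; python3 shot.py p30 scene 280 480 60 200 4
```

```text
time: 21.8
ee_pos: [0.5271, -0.0517, 0.0973]
tcp_rot: [177.9, 0.0, 88.0]
wrist_force: [-2.0, 1.2, 8.4]
opening: 0.0572
time: 22.3
ee_pos: [0.5075, -0.0511, 0.1308]
tcp_rot: [177.9, 0.0, 88.0]
wrist_force: [0.5, -0.3, -6.6]
opening: 0.0573
time: 22.7
ee_pos: [0.4165, -0.012, 0.1869]
tcp_rot: [177.9, 0.1, 87.8]
wrist_force: [0.9, 1.9, -6.2]
opening: 0.0575
{'time': 22.75, 'ee_pos': array([ 0.4128, -0.0083,  0.1889]), 'wrist_force': array([ 2.1468,  4.9466, -1.1624]), 'opening': 0.05693273402302742, 'torque': array([0.6583, 0.1509, 0.109 ])}
```

View pics/p30.png

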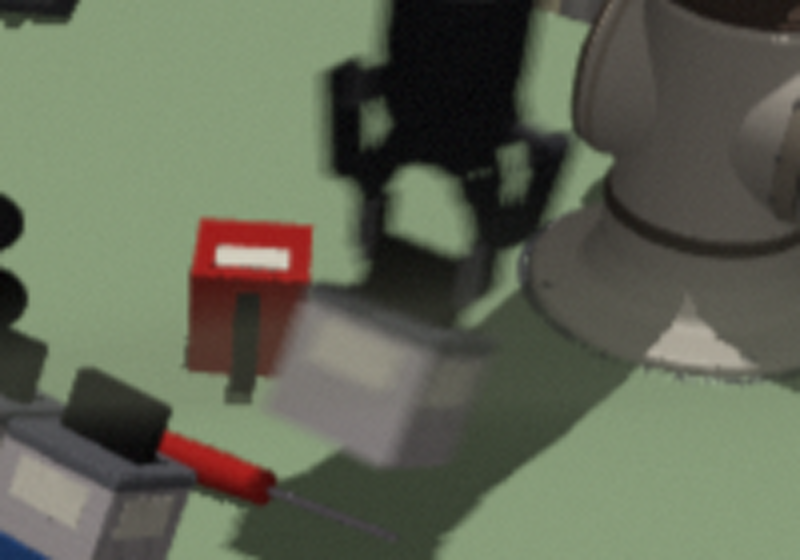

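```bash
python3 -m handwheel '[[0.6,-0.03,0.03,0,0],[0.6,-0.06,0.06,0,0],[0.6,-0.09,0.085,0,0],[0.6,-0.093,0.088,-0.02,0],[0.6,-0.093,0.088,-0.05,0]]'; python3 -m handwheel '[[0.6,0,0,-0.02,0],[0.6,0,0,-0.04,0],[0.6,0,0,-0.04,0]]'; python3 shot.py p31 scene 320 520 60 220 4;  python3 - <<'E'
from h import *
for p in [(305,243),(367,238)]:
    print(least_squares(lambda v:proj("top",[v[0],v[1],.01])[0]-p,[.4,0]).x)
E
```

```text
time: 23.25
ee_pos: [0.3198, 0.0809, 0.1403]
tcp_rot: [177.7, -0.2, 88.1]
wrist_force: [0.6, -0.1, -6.5]
opening: 0.0569
time: 23.55
ee_pos: [0.3181, 0.0805, 0.0984]
tcp_rot: [177.9, -0.1, 88.1]
wrist_force: [-0.6, -0.4, -5.3]
opening: 0.0573
{'time': 23.6, 'ee_pos': array([0.3189, 0.0807, 0.1   ]), 'wrist_force': array([-0.684 , -0.5215, -5.6478]), 'opening': 0.05684425786761162, 'torque': array([-0.0086,  0.2326,  0.0093])}
[ 0.39970887 -0.01774677]
[ 0.41463623 -0.20284631]
```

View pics/p31.png

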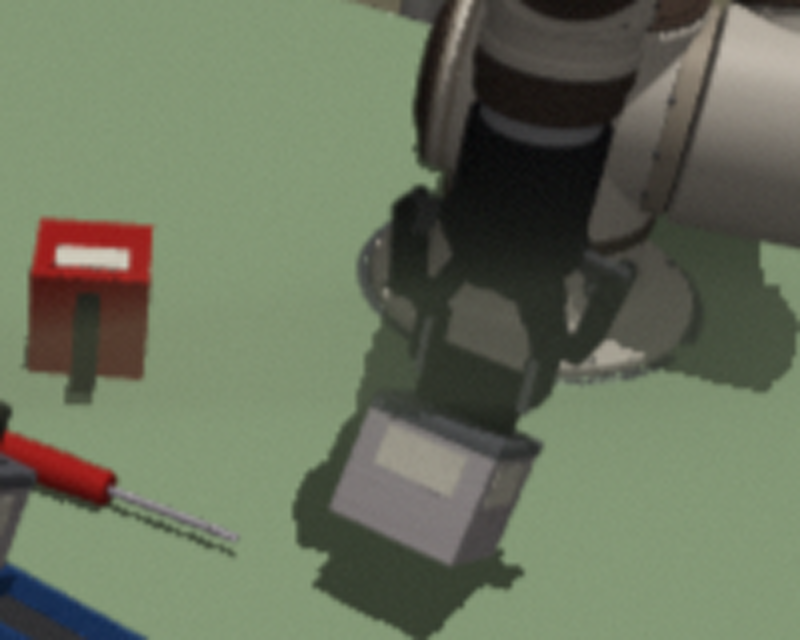

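```bash
python3 -m handwheel '[[0.6,0,0,-0.008,0],[0.6,0,0,-0.016,0],[0.6,0,0,-0.02,0]]'; python3 -m handwheel '[[0.6,0,0,-0.003,0],[0.6,0,0,-0.006,0]]'
```

```text
time: 23.9
ee_pos: [0.3189, 0.0807, 0.0796]
tcp_rot: [177.8, -0.2, 88.1]
wrist_force: [0.3, 0.9, -5.3]
opening: 0.0571
time: 24.1
ee_pos: [0.3189, 0.0806, 0.0735]
tcp_rot: [177.8, -0.2, 88.1]
wrist_force: [-2.1, 0.7, 3.6]
opening: 0.0573
```

```bash
python3 -m handwheel '[[0.6,0,0,0,0],[0.6,0.005,0,0,0],[0.6,0.01,0,0.0005,0],[0.6,0.015,0,0.0005,0],[0.6,0.02,0,0,0]]' 20; python3 shot.py p32 scene 320 520 60 220 4
```

```text
time: 24.6
ee_pos: [0.3395, 0.0806, 0.0736]
tcp_rot: [177.8, -0.2, 88.1]
wrist_force: [-4.4, 0.2, 5.8]
opening: 0.0568
{'time': 24.65, 'ee_pos': array([0.3399, 0.0806, 0.0736]), 'wrist_force': array([ 0.1019, -0.4541, -4.4955]), 'opening': 0.05700342904253276, 'torque': array([-0.0781,  0.0542,  0.0214])}
```

View pics/p32.png

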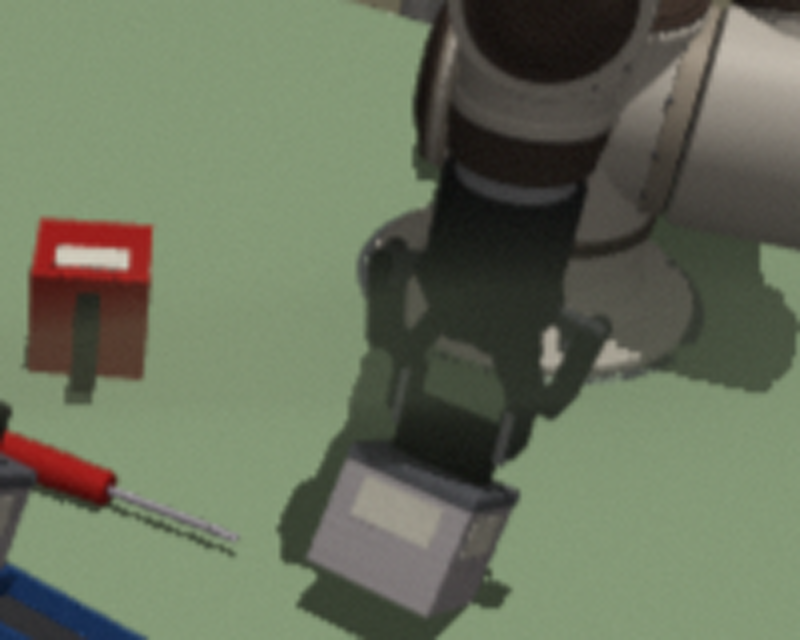

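```bash
python3 -m handwheel '[[0.6,0,0,-0.002,0],[0.3,0,0,-0.002,0],[0.2,0,0,-0.002,0],[0.1,0,0,-0.002,0],[0.1,0,0,-0.002,0]]'; python3 shot.py p33 scene 320 520 60 220 4
```

```text
time: 25.15
ee_pos: [0.34, 0.0807, 0.0717]
tcp_rot: [177.8, -0.2, 88.1]
wrist_force: [0.3, -0.2, 0.5]
opening: 0.0768
{'time': 25.2, 'ee_pos': array([0.3399, 0.0807, 0.0717]), 'wrist_force': array([-0.0666,  0.3486,  0.4282]), 'opening': 0.0770933430596947, 'torque': array([-0.0006,  0.0011, -0.0332])}
```

View pics/p33.png

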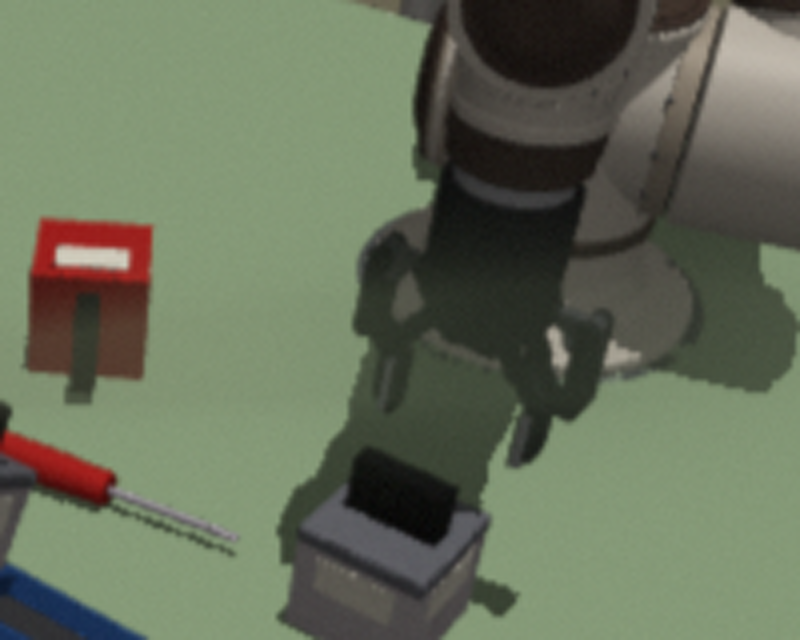

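```bash
python3 - <<'E'
from h import *
f=lambda p,z:least_squares(lambda v:proj("scene",[v[0],v[1],z])[0]-(np.array(p)/4+[320,60]),[.4,0]).x
print("fin top -,+",f((360,452),.111),f((458,492),.111)); print("lid corners",f((305,528),.075),f((422,588),.075),f((490,518),.075))
print("fin base + ",f((440,543),.075),f((350,500),.075))
for z in(.0717,.08,.09,.1): print("tip",z,f((380,410),z),f((512,464),z))
E
```

```text
fin top -,+ [0.40234226 0.0534521 ] [0.40114493 0.1134487 ]
lid corners [0.43980115 0.04403473] [0.44509961 0.12003835] [0.36735966 0.12445911]
fin base +  [0.40481709 0.11122181] [0.40200901 0.05259179]
tip 0.0717 [0.30903446 0.02429004] [0.30898039 0.11243551]
tip 0.08 [0.31976669 0.02845743] [0.31971331 0.11548071]
tip 0.09 [0.33269709 0.03347838] [0.33264454 0.11914962]
tip 0.1 [0.34562749 0.03849933] [0.34557577 0.12281854]
```

```bash
python3 -m handwheel '[[0.04,0,0.001,0,1],[0.04,0.015,0.002,0,2],[0.04,0.035,0.002,0,2],[0.04,0.055,0.002,0,2],[0.04,0.062,0.002,0,2]]' 60; python3 -m handwheel '[[0.04,0,0,-0.004,0],[0.04,0,0,-0.009,0],[0.04,0,0,-0.009,0]]'; python3 shot.py p34 scene 320 520 60 220 4
```

```text
time: 25.7
ee_pos: [0.4031, 0.0827, 0.0715]
tcp_rot: [177.8, -0.2, 90.1]
wrist_force: [-0.4, 0.1, 0.0]
opening: 0.0823
time: 26.0
ee_pos: [0.4019, 0.0826, 0.0615]
tcp_rot: [177.9, -0.1, 90.1]
wrist_force: [-1.0, 0.5, 1.2]
opening: 0.0817
{'time': 26.05, 'ee_pos': array([0.4022, 0.0826, 0.062 ]), 'wrist_force': array([ 1.0539, -1.073 , -0.8043]), 'opening': 0.08197549018384429, 'torque': array([-0.0252,  0.013 , -0.0219])}
```

View pics/p34.png

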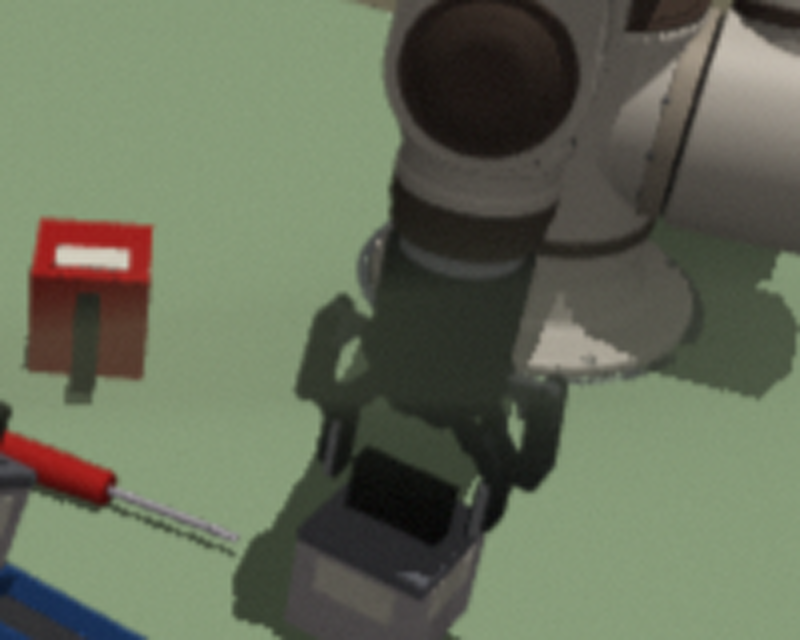

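```bash
python3 -m handwheel '[[0.2,0,0,-0.001,0],[0.4,0,0,-0.001,0],[0.6,0,0,-0.001,0],[0.6,0,0,-0.001,0]]' 80; python3 -m handwheel '[[0.6,0,0,0.005,0],[0.6,0,0,0.02,0],[0.6,0,0,0.045,0],[0.6,0,0,0.07,0],[0.6,0,0,0.08,0]]';  python3 shot.py p35 scene 320 520 60 220 4
```

```text
time: 26.45
ee_pos: [0.4021, 0.0825, 0.0617]
tcp_rot: [177.8, -0.1, 90.1]
wrist_force: [-1.5, -2.7, 6.2]
opening: 0.0584
time: 26.95
ee_pos: [0.4029, 0.0827, 0.1445]
tcp_rot: [177.6, -0.2, 90.1]
wrist_force: [0.6, 0.8, -6.0]
opening: 0.0587
{'time': 27.0, 'ee_pos': array([0.4032, 0.0827, 0.1449]), 'wrist_force': array([ 0.5255,  0.4698, -2.9859]), 'opening': 0.05826179191695864, 'torque': array([-0.0051,  0.0589,  0.0197])}
```

View pics/p35.png

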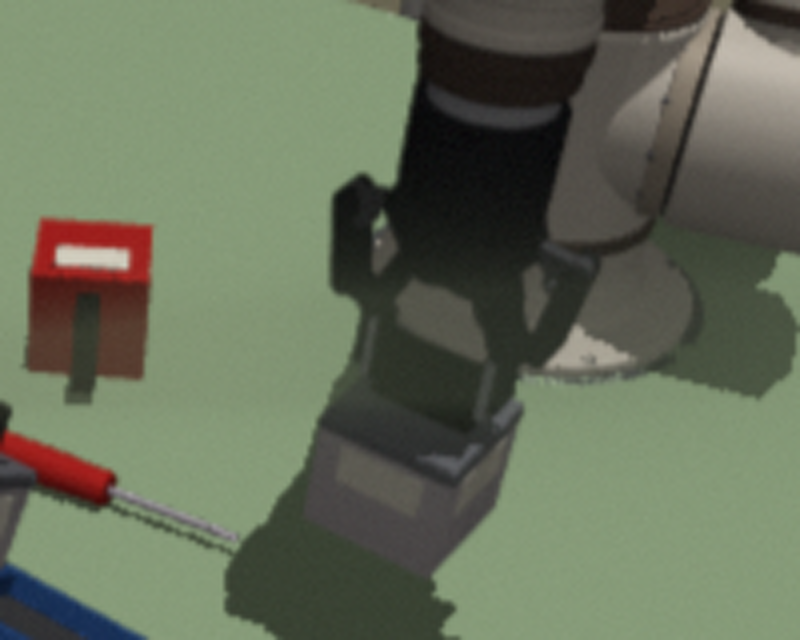

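```bash
python3 -m handwheel '[[0.6,0.005,0.003,0.02,0],[0.6,0.03,0.015,0.025,0],[0.6,0.07,0.035,0.025,0],[0.6,0.11,0.06,0.025,0],[0.6,0.15,0.08,0.025,0]]'; python3 -m handwheel '[[0.6,0.03,0.015,0,0],[0.6,0.055,0.03,0,0],[0.6,0.069,0.038,0,0],[0.6,0.069,0.038,0,0],[0.6,0.069,0.038,0,0]]';  python3 shot.py p36 scene 330 530 150 310 4
```

```text
time: 27.5
ee_pos: [0.5543, 0.1639, 0.1687]
tcp_rot: [177.6, -0.2, 90.1]
wrist_force: [0.4, -0.4, -5.5]
opening: 0.0586
time: 28.0
ee_pos: [0.6228, 0.2018, 0.167]
tcp_rot: [177.8, -0.1, 90.1]
wrist_force: [0.4, 0.1, -5.3]
opening: 0.0585
{'time': 28.05, 'ee_pos': array([0.6226, 0.2016, 0.1677]), 'wrist_force': array([-0.1998, -0.3903, -5.5303]), 'opening': 0.05806903559204614, 'torque': array([-0.0114,  0.0747, -0.0222])}
```

View pics/p36.png

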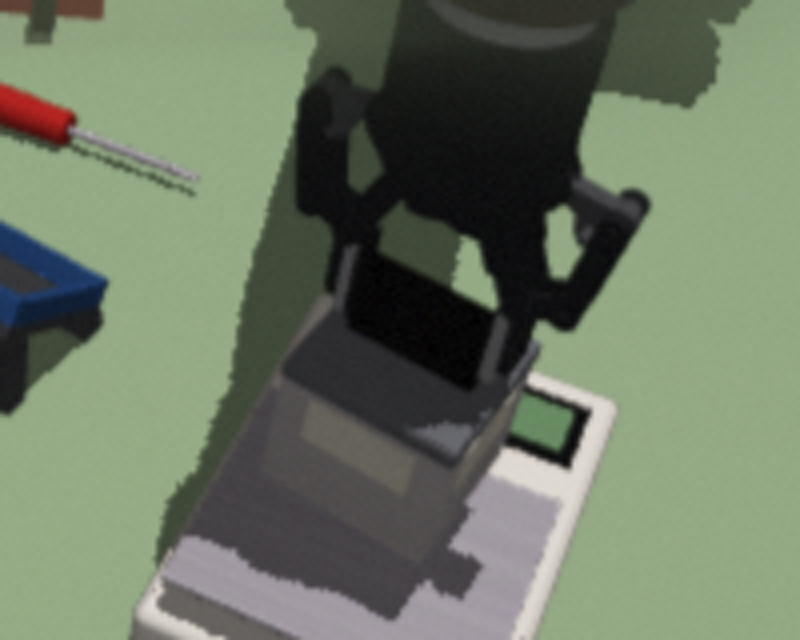

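```bash
python3 -m handwheel '[[0.6,0,0,-0.01,0],[0.6,0.001,0,-0.022,0],[0.6,0.001,0,-0.032,0],[0.6,0.001,0,-0.038,0]]'; python3 -m handwheel '[[0.6,0,0,-0.002,0],[0.6,0,0,-0.004,0]]'; python3 -m handwheel '[[0.6,0,0,-0.002,0],[0.6,0,0,-0.003,0]]'
```

```text
time: 28.45
ee_pos: [0.6229, 0.2013, 0.1279]
tcp_rot: [177.8, -0.1, 90.1]
wrist_force: [-0.2, 0.5, -5.7]
opening: 0.0583
time: 28.65
ee_pos: [0.6226, 0.2012, 0.1235]
tcp_rot: [177.9, -0.1, 90.1]
wrist_force: [-0.4, -0.3, -4.3]
opening: 0.0583
time: 28.85
ee_pos: [0.6228, 0.2012, 0.1208]
tcp_rot: [177.8, -0.1, 90.1]
wrist_force: [-1.6, -0.5, -3.2]
opening: 0.0585
```

```bash
python3 -m handwheel '[[0.6,0,0,0,0],[0.6,0,0,0,0]]'; python3 shot.py p37 scene 330 530 150 310 4
```

```text
time: 29.05
ee_pos: [0.6229, 0.2013, 0.1212]
tcp_rot: [177.8, -0.1, 90.1]
wrist_force: [-0.9, -1.1, -4.4]
opening: 0.0581
{'time': 29.1, 'ee_pos': array([0.6229, 0.2012, 0.1212]), 'wrist_force': array([-0.9151, -0.2049, -4.2789]), 'opening': 0.05836346457050481, 'torque': array([-0.052 ,  0.2057,  0.0084])}
```

View pics/p37.png

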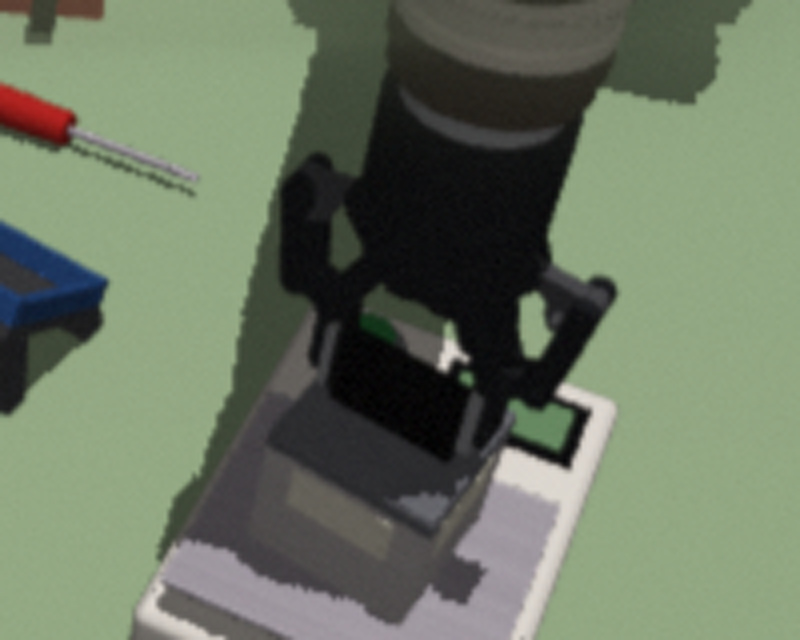

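```bash
python3 -m handwheel '[[0.6,0,0,-0.001,0],[0.6,0,0,-0.002,0],[0.6,0,0,-0.003,0],[0.6,0,0,-0.003,0]]'; python3 -m handwheel '[[0.6,0,0,-0.001,0],[0.6,0,0,-0.002,0],[0.6,0,0,-0.003,0],[0.6,0,0,-0.003,0]]'
```

```text
time: 29.5
ee_pos: [0.6229, 0.2013, 0.1182]
tcp_rot: [177.8, -0.1, 90.1]
wrist_force: [-0.1, -0.7, -2.0]
opening: 0.0584
time: 29.9
ee_pos: [0.623, 0.2013, 0.1152]
tcp_rot: [177.8, -0.1, 90.1]
wrist_force: [-0.9, -1.7, -1.2]
opening: 0.0585
```

```bash
python3 -m handwheel '[[0.27,0,0,0,0],[0.2,0,0,0,0],[0.1,0,0,0,0],[0.05,0,0,0,0],[0.05,0,0,0,0]]'; python3 shot.py p38 scene 330 530 150 310 4
```

```text
time: 30.4
ee_pos: [0.6231, 0.2014, 0.1153]
tcp_rot: [177.8, -0.1, 90.1]
wrist_force: [-0.4, -0.4, 0.7]
opening: 0.081
{'time': 30.45, 'ee_pos': array([0.6231, 0.2013, 0.1153]), 'wrist_force': array([ 1.1006, -0.32  , -0.5524]), 'opening': 0.08086750383353196, 'torque': array([0.038 , 0.0602, 0.0362])}
```

View pics/p38.png

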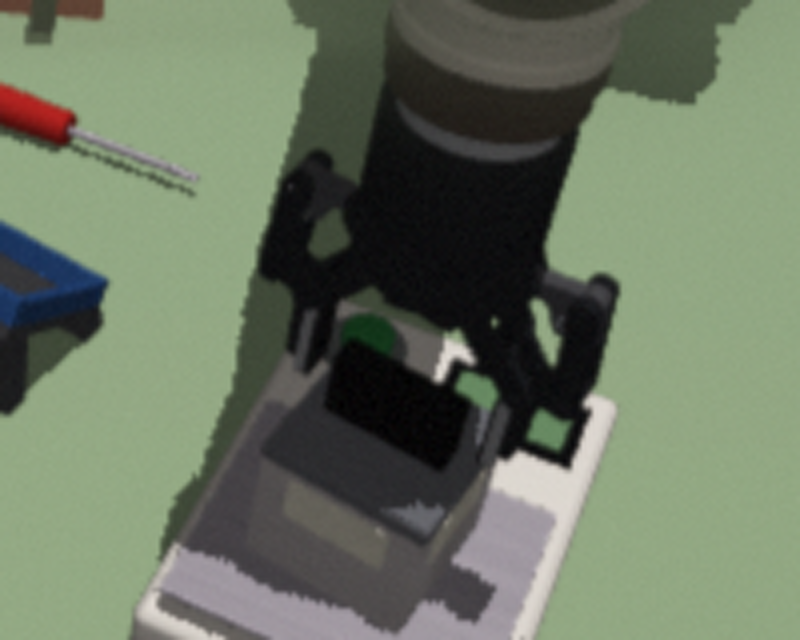

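```bash
python3 -m handwheel '[[0.05,0,0,0.01,0],[0.05,0,0,0.03,0],[0.05,0,0,0.06,0],[0.05,0,0,0.08,0],[0.05,-0.01,0,0.085,0]]'; python3 -m handwheel '[[0.05,-0.04,-0.015,0,0],[0.3,-0.08,-0.04,0,0],[0.6,-0.116,-0.06,0,0],[1,-0.116,-0.06,-0.02,0],[1,-0.116,-0.06,-0.05,0]]';python3 -m handwheel '[[1,0,0,0,0],[1,0,0,-0.02,0],[1,0,0,-0.04,0],[1,0,0,-0.04,0]]'; python3 shot.py p39 scene 330 530 150 310 4
```

```text
time: 30.95
ee_pos: [0.6142, 0.2016, 0.2034]
tcp_rot: [177.5, -0.2, 90.1]
wrist_force: [0.7, -0.3, 0.1]
opening: 0.0811
time: 31.45
ee_pos: [0.4976, 0.1413, 0.1547]
tcp_rot: [177.3, -0.3, 90.1]
wrist_force: [0.3, -0.4, 0.4]
opening: 0.023
time: 31.85
ee_pos: [0.4962, 0.1411, 0.1131]
tcp_rot: [177.5, -0.2, 90.1]
wrist_force: [0.1, -0.3, 1.3]
opening: 0.0001
{'time': 31.9, 'ee_pos': array([0.4969, 0.1413, 0.1146]), 'wrist_force': array([0.6033, 0.5544, 0.5832]), 'opening': 0.0002251874727723427, 'torque': array([ 0.0042,  0.062 , -0.0301])}
```

View pics/p39.png

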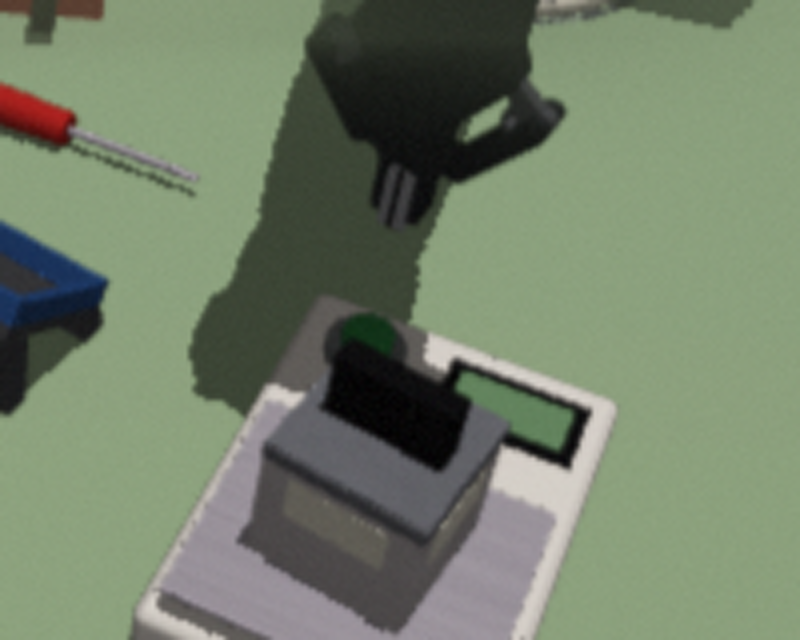

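```bash
python3 - <<'E'
from h import *
q=lambda P:(proj("scene",P)[0]-[330,150])*4
for z in(.115,.13,.14): print(z,q([.508,.1413,z]))
for z in(.052,.058): print("btn",z,q([.497,.141,z]))
print("pan ctr/tin", q([.625,.203,.0535]))
f=lambda p,z:least_squares(lambda v:proj("scene",[v[0],v[1],z])[0]-(np.array(p)/4+[330,150]),[.4,0]).x
print("lid corners",f((263,448),.127),f((428,540),.127),f((510,428),.127),"fintop",f((345,345),.164),f((470,405),.164),"btn",f((368,333),.058))
E
```

```text
0.115 [377.31334554 254.30645589]
0.13 [382.28004488 232.53301621]
0.14 [385.65361604 217.74366755]
btn 0.052 [366.56999675 328.50021483]
btn 0.058 [368.39566856 320.61131067]
pan ctr/tin [362.03469844 539.47719315]
lid corners [0.6641883 0.1613773] [0.66629215 0.24170386] [0.5871521  0.24425627] fintop [0.62110517 0.17313031] [0.62041664 0.23201969] btn [0.50537401 0.14499008]
```

```bash
python3 -m handwheel '[[1,0.003,0,-0.01,0],[1,0.006,0.001,-0.025,0],[1,0.006,0.001,-0.04,0],[1,0.006,0.001,-0.045,0]]'; python3 shot.py p40 scene 380 480 180 260 7
```

```text
time: 32.3
ee_pos: [0.5019, 0.142, 0.0671]
tcp_rot: [177.6, -0.2, 90.1]
wrist_force: [-0.5, 0.5, -0.4]
opening: 0.0
{'time': 32.35, 'ee_pos': array([0.5018, 0.142 , 0.0671]), 'wrist_force': array([-0.3244, -0.3788, -0.9917]), 'opening': -8.318496915945742e-05, 'torque': array([ 0.0026,  0.0287, -0.0158])}
```

View pics/p40.png

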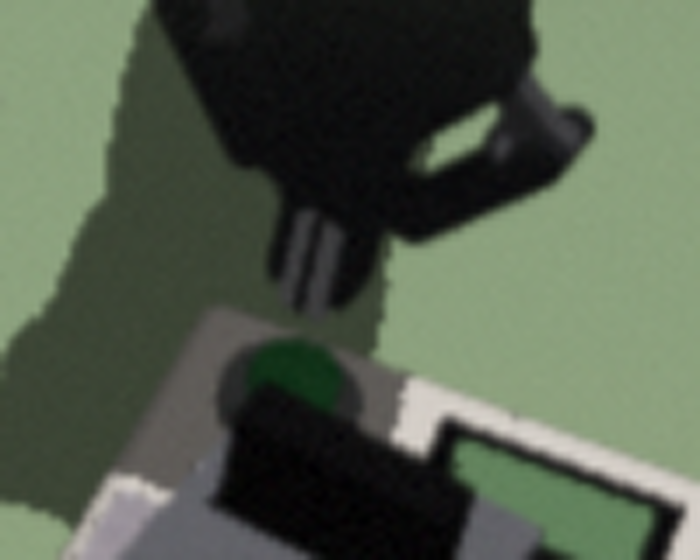

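```bash
python3 -m handwheel '[[1,0.004,-0.002,-0.003,0],[1,0.006,-0.002,-0.007,0],[1,0.006,-0.002,-0.01,0],[1,0.006,-0.002,-0.013,0]]';python3 -m handwheel '[[1,0,0,-0.003,0],[1,0,0,-0.006,0]]'; python3 shot.py p41 scene 380 480 180 260 7
```

```text
time: 32.75
ee_pos: [0.508, 0.1399, 0.0541]
tcp_rot: [177.6, -0.2, 90.1]
wrist_force: [-0.3, -0.8, 0.3]
opening: -0.0001
time: 32.95
ee_pos: [0.508, 0.14, 0.048]
tcp_rot: [177.5, -0.2, 90.1]
wrist_force: [0.0, -0.3, -0.7]
opening: -0.0004
{'time': 33.0, 'ee_pos': array([0.5078, 0.1399, 0.0474]), 'wrist_force': array([-0.2203, -0.3955, -0.5487]), 'opening': -6.967086921325838e-05, 'torque': array([ 0.0041,  0.0383, -0.06  ])}
```

View pics/p41.png

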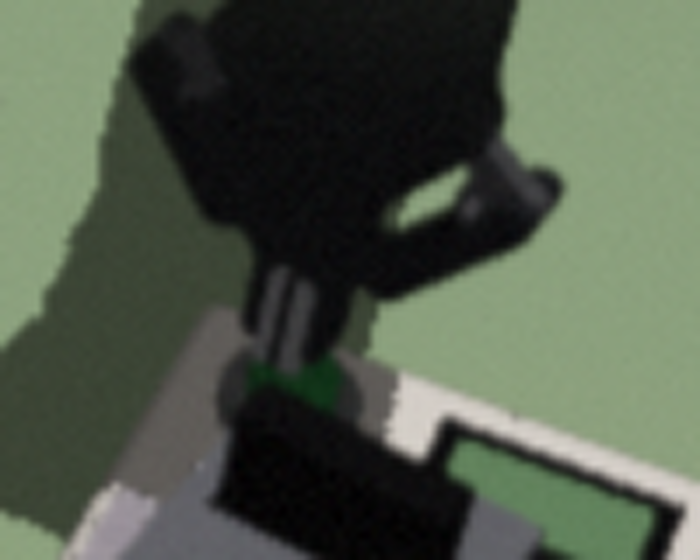

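```bash
python3 -m handwheel '[[1,0,0,-0.002,0],[1,0,0,-0.004,0]]';python3 -m handwheel '[[1,0,0,-0.002,0],[1,0,0,-0.004,0]]';python3 -m handwheel '[[1,0,0,-0.002,0],[1,0,0,-0.003,0]]'
```

```text
time: 33.2
ee_pos: [0.5078, 0.1399, 0.0433]
tcp_rot: [177.6, -0.2, 90.1]
wrist_force: [-0.3, 0.3, -0.5]
opening: -0.0
time: 33.4
ee_pos: [0.5078, 0.1399, 0.0392]
tcp_rot: [177.6, -0.2, 90.1]
wrist_force: [1.0, 1.0, 0.3]
opening: 0.0003
time: 33.6
ee_pos: [0.5078, 0.1399, 0.0361]
tcp_rot: [177.6, -0.2, 90.1]
wrist_force: [-1.5, -0.6, 1.6]
opening: -0.0003
```

```bash
python3 -m handwheel '[[1,0,0,-0.002,0],[1,0,0,-0.003,0]]';python3 -m handwheel '[[1,0,0,-0.0015,0],[1,0,0,-0.0025,0]]';python3 -m handwheel '[[1,0,0,-0.001,0],[1,0,0,-0.001,0]]'
```

```text
time: 33.8
ee_pos: [0.5078, 0.14, 0.0332]
tcp_rot: [177.6, -0.2, 90.1]
wrist_force: [-1.6, 0.7, 4.1]
opening: -0.0
time: 34.0
ee_pos: [0.508, 0.14, 0.0313]
tcp_rot: [177.5, -0.2, 90.1]
wrist_force: [-5.6, -1.8, 15.4]
opening: -0.0
time: 34.2
ee_pos: [0.508, 0.14, 0.0314]
tcp_rot: [177.5, -0.2, 90.1]
wrist_force: [-5.2, -1.2, 11.9]
opening: -0.0
```

```bash
python3 -m handwheel '[[1,0,0,0,0],[1,0,0,0,0]]'; python3 shot.py p42 scene 330 530 150 310 4; python3 -m handwheel '[[1,0,0,0.01,0],[1,0,0,0.03,0],[1,-0.005,0,0.06,0],[1,-0.02,0,0.1,0],[1,-0.06,0,0.13,0]]';python3 -m handwheel '[[1,-0.04,0,0.03,0],[1,-0.08,-0.02,0.05,0],[1,-0.12,-0.05,0.05,0],[1,-0.15,-0.08,0.05,0]]'; python3 -m handwheel '[[1,0,0,0,0],[1,0,0,0,0],[1,0,0,0,0],[1,0,0,0,0],[1,0,0,0,0]]'; python3 shot.py p43 scene 220 540 100 340 2.5; python3 shot.py p44 top 190 410 120 260 3.5
```

```text
time: 34.4
ee_pos: [0.5079, 0.14, 0.0317]
tcp_rot: [177.5, -0.2, 90.1]
wrist_force: [-2.8, -0.2, 5.0]
opening: 0.0001
{'time': 34.45, 'ee_pos': array([0.5079, 0.14  , 0.0316]), 'wrist_force': array([-3.1296, -0.8189,  4.8192]), 'opening': 0.00020512832471615962, 'torque': array([-0.1672,  0.5885, -0.0395])}
time: 34.95
ee_pos: [0.4488, 0.14, 0.1635]
tcp_rot: [177.4, -0.3, 90.0]
wrist_force: [-0.5, -0.3, 0.2]
opening: -0.0001
time: 35.35
ee_pos: [0.2971, 0.0596, 0.2146]
tcp_rot: [177.3, -0.3, 90.2]
wrist_force: [1.2, -0.7, 0.1]
opening: 0.0001
time: 35.85
ee_pos: [0.2975, 0.06, 0.2142]
tcp_rot: [177.4, -0.3, 90.2]
wrist_force: [0.5, 0.7, -0.6]
opening: 0.0002
{'time': 35.9, 'ee_pos': array([0.2974, 0.06  , 0.2142]), 'wrist_force': array([0.5652, 0.6048, 0.1642]), 'opening': 5.437958519613901e-05, 'torque': array([ 0.0193,  0.0653, -0.0291])}
{'time': 35.95, 'ee_pos': array([0.2973, 0.0599, 0.2142]), 'wrist_force': array([-0.3729, -0.0093, -0.3312]), 'opening': 0.00010652193442944305, 'torque': array([0.0177, 0.0218, 0.052 ])}
```

View pics/p42.png

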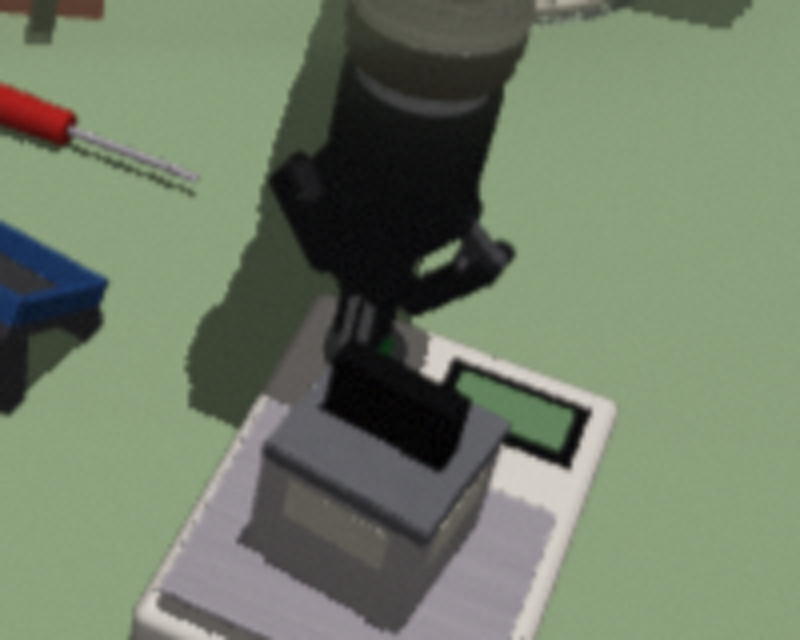

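View pics/p43.png

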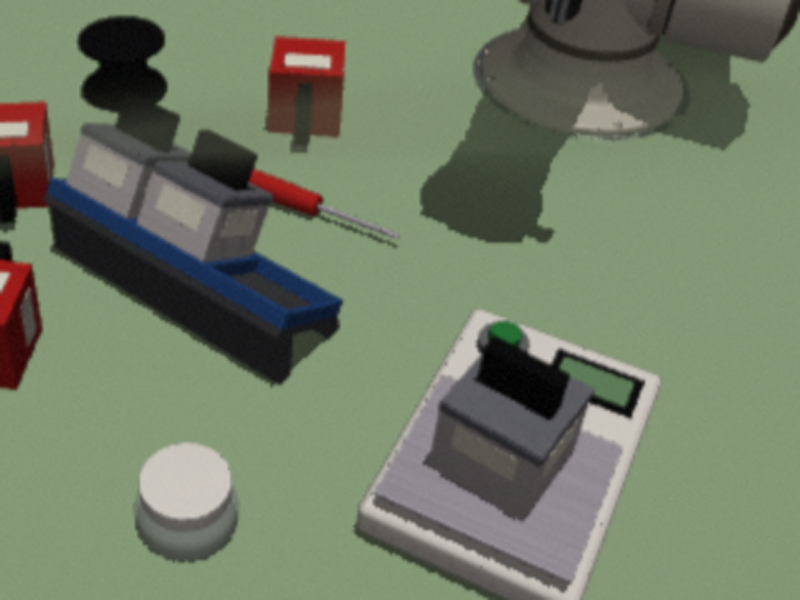

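View pics/p44.png

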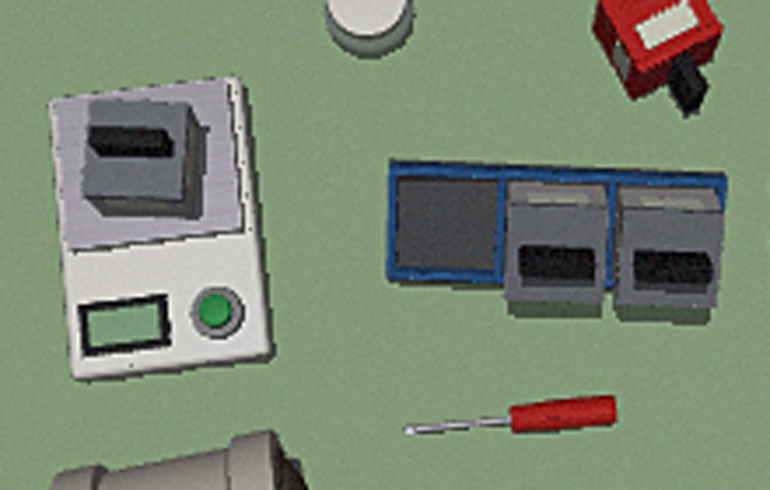

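```bash
python3 -c "
from workcell import job_done
print(job_done())"
```

```text
the job is handed in; nothing more can be done
None
```

The left tin was the loaded one. It now stands on the middle of the scale's pan, the log button was pressed, and the job is handed in at about 36 s of the 72 allowed; no verdict was reported.

- **Weighing:** I lifted the tins left to right along the pocket axis. The wrist force was about 5.7 N for the left tin and about 1.8 N each for the middle and right, so those two are empty.
- **Trouble putting the left tin back:** After its first lift it would not go back in, because it had lost some of its lean in the grip. The wrist force peaked at about 80 N against the 120 N limit. I worked it back in and let go, and the picture then matched the starting one. The middle and right tins went back cleanly.
- **Placing:** The jaws held the leaning tin too firmly for it to swing upright. I set it down on the bench, where it tipped flat as I let go, and gripped it again upright. I then lowered it onto the pan until the pan carried most of the weight before releasing.
- **Button:** The push force rose along the spring to about 5 N and then stiffened to 15 N after about 6 mm of travel, which fits fully down. My finger sat somewhat off the button's centre.
- **Last pictures:** The loaded tin is upright at about (0.624, 0.2025), within a few millimetres of the measured pan centre. The two empty tins are seated, the button is up, the arm is clear, and the screwdriver and jar look unmoved in both views. The spool looks upright in place in the one view that shows it.

**Checks that disagreed:**
- The fingertips looked, and at the button felt, about 20 mm higher than the reported tool position, so I relied on pictures and contact for heights.
- Heights triangulated from the two cameras came out about 5 mm below the stated ones.
- The tool was tilted about 2.5 degrees by the end.

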